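# Tilt the circuit board out of its hooded bin for inspection

### The job

Lift the lidded parts case off the deep bin and stand it on free bench, then raise the circuit board by its handle end, tilt it out from under the bin's hood and lay it flat in the shallow inspection tray, handle up (either way round). Then put the case back squarely across the bin's mouth as it was. Do not force, drop or tip anything over, and leave the bottle, heat sink, spool and tape roll where they are.

Things in the scene. Friction and masses are not known exactly. Their poses are not given: they have to be found in the camera images.
- bin: Deep narrow grey plastic bin, fixed. Origin: centre of its underside, z up. Outside 180 (x) x 80 (y) x 80 high; walls and floor 4 thick. Its mouth is open from x = -36 to +86 mm; from -36 to -86 a fixed hood, 4 thick and flush with the rim, covers it (76 to 80 above the bench). Its +x end is turned away from the robot, within 0.35 rad of world +x.
- bin_rest (a point): Point on the bin where the centre of the case's underside belongs: on the bin's axis, 25 mm towards +x from the bin's centre, at rim height (80). Axes as the bin's.
- board: Rigid green circuit board, 0.22 kg or so, flat on the bin's floor (4 above the bench) at the start. Origin: centre of its underside; plate 160 (x) x 58 (y) x 5 thick, z up. Its low components are for looks only. A black upright handle stands on it near its +x end (see board_grip). The +x end lies at the bin's open +x end; about 44 mm of the -x end lies under the hood.
- board_grip (a point): Centre of the top face of the board's handle, at (38, 0, 67) mm in the board's frame. The handle is 12 thick (board's x) x 32 wide (y) and rises 62 from the plate's upper face. Axes as the board's.
- case: Closed parts case, grey with a pale lid, about 0.3 kg, lying across the bin's rims over the open mouth at the start. Origin: centre of its underside; body 66 (x) x 100 (y), lid 70 x 104, top of lid at 44. On the lid a grip rib along y, 18 thick (x) x 64 long (y), from 44 to 70 high. Its x is along the bin's x.
- case_grip (a point): Centre of the top of the case's grip rib, 70 above its underside.
- tray: Shallow aluminium inspection tray, fixed to the bench. Origin: centre of its underside; x along its length. Outside 190 (x) x 88 (y), inside 180 x 78, floor 3 thick, lip top at 12.
- flux: Bystander: upright white bottle, 52 diameter, 120 high; origin at the centre of its underside.
- heatsink: Bystander: finned aluminium heat sink, 80 (x) x 60 (y) x 38 high; origin at the centre of its underside.
- spool: Bystander: steel-coloured spool standing on its flange, 62 diameter, 50 high; origin at the centre of its underside.
- tape: Bystander: roll of pale tape lying flat, a ring 76 outside, 54 inside, 20 high; origin at the centre of its underside.

How it is judged:
By the outcome, as a careful person would: the job done as asked, in the order asked, and still so for the second after the job is handed in, with the robot touching nothing.
It also fails if it takes over 67 s, if anything falls off the work surface, if the arm or the gripper's body presses on something with over 40 N, if the wrist force passes 120 N, or if a joint passes its speed limit or range.

### The arm

A 7-joint arm with a two-finger parallel gripper is mounted at the origin on the work surface. World frame = base frame: x ahead of the robot, y to its left, z up, the work surface at z = 0. Lengths are in m, angles in rad, forces in N, time in s.
With the tool pointing down it reaches from about 0.425 to 0.925 m from the base axis. Payload 6.8 kg.
Tool frame: the origin (TCP) lies on the mounting face of the last link; the fingertips stand 173 mm ahead of it and the grasp point (between the pads) lies 155 mm ahead of it; z points along the fingers, y is the line along which they close (so a half turn about z gives the same grasp; the last joint's range is limited). The gripper opens to 85 mm and grips with 20 to 120 N. Pads are 22 mm wide; open, the fingers measure 114 mm over their backs; the gripper's body (76 mm by 85 mm) begins 54 mm behind the grasp point. The pads swing forward as they close: fully open they stand 13 mm farther back than shut.
Start: joints at [1.021, 0.477, 0.022, 1.555, -0.011, 1.109, -0.083], TCP at [0.289, -0.61, 0.405] pointing down, gripper open.
Joint ranges: [-2.96, 2.96], [-0.34, 2.1], [-1.41, 1.46], [0.24, 2.44], [-1.37, 4.51], [0.17, 1.92], [-2.96, 2.96]. Speed limits (rad/s): [2.39, 2.39, 3.14, 3.14, 3.14, 3.14, 3.14].

### API

Orientations are given as a rotation vector (axis times angle).
In Python, from bench import r gives the robot as it stands.
- The arm moves only by the tool arm_command, never from a script. Its argument "plan" is a list of rows, each an object of numbers: "claw": the closure, from 0 (fully open) to 1 (shut); "tx", "ty", "tz": the shift along the tool's x, y, z in m; "ax", "ay", "az": the turn, a rotation vector about the tool's x, y, z in degrees. A call has exactly 10 rows; each row shifts and turns the commanded pose from where the row before left it, along the tool's axes as they then stand; what a row does not reach is not made up. A row lasts 1/12 s, in which the tool goes at most 41.7 mm and 7.16 degrees, less where a joint would pass 70% of its speed; a pose out of reach is approached as far as the arm can. A call is refused whole if a number of a shift passes 0.0417 or a number of a turn 7.16, either way. A call with a gripper value outside its range is refused whole. The fingers move at their own pace and stop on an object; "squeeze" is the grip in N (left out, the last holds). Time passes only in rows, so rows that do not move let the fingers close, or fill a call up. It gives the time, the measured TCP pose, the force, the opening and the grip force at its end, in the units of the state.
- r.get_obs(): the state, without advancing time (a new reading comes with each control period).
- r.grab_frame(name): name is "side" or "top" or "wrist"; returns the picture (420x560x3 uint8, red, green, blue); there is no depth.
- r.camera_model(name): a dict with "fx", "fy", "cx", "cy" (pixels), "position" and "orientation" of the camera in the world; the wrist camera has in their place "tool_from_camera" (4x4, takes a point from camera to tool coordinates, whose origin is the TCP and whose axes are the flange's). Camera axes: x right, y up, looking along -z (the intrinsics and any distortion apply to the point x, -y, -z); pixel columns grow to the right and rows downward; lengths in m; the calibration is good to about 2 mm. A picture is of the moment at which its call begins: read the wrist's pose just before it. camera_model takes no time and is no camera call.
- r.hand_in(): hands the job in; it is judged then, once.
Trained networks look in the newest picture that a camera, given by its name, has taken for a name from the list of things; names that differ only in an ending like _2 or _b are one class to them, and where a whole thing is asked for, a point or a joint stands for the part that bears it (a point fixed in the world has none). Each returns a list of dicts, best first, with "confidence" (0 to 1); they miss things now and then, are a little off and sometimes report something else, mostly with a low value. They report only what shows in the picture. A call takes as long as a camera call.
- r.boxes_of(target, camera): "location" ([x, y, z] in m, in the coordinates of the camera as it stood for that picture, good to about 4 mm: the middle of the surface that is visible of it).
- r.tip_of(target, camera): "location" ([x, y, z] in m, in the coordinates of the camera as it stood for that picture, good to about 4 mm: a listed point, or the origin of a listed thing).
The state is a dict: "clock": time; "joints": joint angles; "qvel": joint speeds; "tau": joint torques, N m; "tcp_pos": TCP position; "orientation": TCP orientation; "contact_force": force on the tool from outside, world axes, zero at the start; "moment": the same for the moment, N m; "grip_width": finger opening in m; "gripper_force": force on a finger pad.
Only numpy, scipy, OpenCV 4.12 (cv2) and the standard library are available. Lean on these libraries where they do the work, as an engineer would, in place of code of your own. Each camera call takes 0.05 s, during which the arm holds its last target. There are 200 camera calls.

## Working session

There is one attempt and no reset: what is moved stays moved. The work goes in short steps, Python scripts to look and compute and a tool call to move; the robot and the scene stay as the last step left them, time stands still between calls to the robot, and variables do not carry over. Pictures are saved under pics/ and viewed, at most 12 in all, crops included, and the job is handed in when it is done.

Besides the shell and the picture viewer there is one more tool, called after ">>>" as name(argument=value, ...), one argument or row to a line, values as JSON. arm_command: Moves the arm, as the interface text tells. Its arguments: {"type":"object","properties":{"plan":{"type":"array","items":{"type":"object","properties":{"claw":{"type":"number"},"tx":{"type":"number"},"ty":{"type":"number"},"tz":{"type":"number"},"ax":{"type":"number"},"ay":{"type":"number"},"az":{"type":"number"}}}},"squeeze":{"type":"number"}},"required":["plan"]}

```bash
ls; mkdir -p pics
cat > h.py <<'E'
import numpy as np, cv2
from scipy.spatial.transform import Rotation as R
from bench import r
np.set_printoptions(precision=4,suppress=True)
def camT(n):
    m=r.camera_model(n)
    T=np.eye(4)
    if n=='wrist':
        o=r.get_obs(); T[:3,:3]=R.from_rotvec(o['orientation']).as_matrix(); T[:3,3]=o['tcp_pos']
        return T@np.array(m['tool_from_camera'])
    q=np.array(m['orientation'])
    T[:3,:3]=q if q.shape==(3,3) else R.from_rotvec(q).as_matrix() if q.size==3 else None
    T[:3,3]=m['position']; return T
def w(n,p,T=None):
    T=camT(n) if T is None else T
    return (T@np.r_[p,1])[:3]
def snap(n,f):
    im=r.grab_frame(n); cv2.imwrite('pics/'+f,cv2.cvtColor(im,cv2.COLOR_RGB2BGR)); return im
E
python3 - <<'E'
from h import *
print(r.get_obs())
for n in ('top','side','wrist'): print(n,r.camera_model(n))
snap('top','top0.png');snap('side','side0.png')
for c in ('top','side'):
  for t in ('bin','bin_rest','board','board_grip','case','case_grip','tray','flux','heatsink','spool','tape'):
    try: print(c,t,[(w(c,d['location']),round(d['confidence'],2)) for d in r.tip_of(t,c)[:2]])
    except Exception as e: print(t,e)
E
```

```text
pics
{'clock': 0.0, 'joints': array([ 1.0209,  0.4778,  0.0223,  1.5565, -0.0115,  1.1093, -0.0831]), 'qvel': array([ 0.0001, -0.0006,  0.0008,  0.0001, -0.0001, -0.0007,  0.0009]), 'tau': array([  0.0009, -59.6455,   1.6083, -28.1198,   0.0125,   0.0093,
        -0.    ]), 'tcp_pos': array([ 0.2885, -0.6099,  0.4037]), 'orientation': array([-3.0635, -0.688 ,  0.0009]), 'contact_force': array([-0.4532, -0.1907, -1.0156]), 'moment': array([-0.0056,  0.0184, -0.0287]), 'gripper_force': 0.0, 'grip_width': 0.08552689937057951}
top {'fx': 514.8637442898687, 'fy': 514.8637442898687, 'cx': 277.26762246300217, 'cy': 211.76238358238197, 'position': array([0.2783, 0.0172, 1.4159]), 'orientation': array([ 0.1514, -0.1716, -1.6396])}
side {'fx': 441.1448111743062, 'fy': 441.1448111743062, 'cx': 278.69187269283515, 'cy': 208.08920999042988, 'position': array([0.3891, 0.7524, 0.8807]), 'orientation': array([ 0.1148, -1.1183, -2.7213])}
wrist {'fx': 316.0135578506444, 'fy': 316.0135578506444, 'cx': 278.131192838859, 'cy': 205.772568021064, 'tool_from_camera': array([[-0.0001,  0.9472,  0.3207,  0.0
[... 806 characters left out ...]
.0323, -0.002 ]), 0.96)]
top tape [(array([ 0.3775, -0.007 ,  0.0005]), 0.91)]
side bin [(array([ 0.5457, -0.142 ,  0.0035]), 0.63)]
side bin_rest [(array([ 0.5684, -0.1522,  0.0807]), 0.57)]
side board []
side board_grip []
side case [(array([ 0.5813, -0.1477,  0.0768]), 0.61), (array([ 0.4557, -0.3889,  0.0024]), 0.41)]
side case_grip []
side tray [(array([ 0.5289,  0.1331, -0.0009]), 0.55)]
side flux [(array([0.5913, 0.437 , 0.0005]), 0.76)]
side heatsink [(array([ 0.4567, -0.3863,  0.002 ]), 0.74), (array([ 0.3762, -0.0028, -0.0011]), 0.45)]
side spool [(array([0.7292, 0.0328, 0.0023]), 0.65)]
side tape [(array([ 0.3774, -0.0035,  0.    ]), 0.75), (array([0.7305, 0.0307, 0.003 ]), 0.51)]
```

View pics/top0.png

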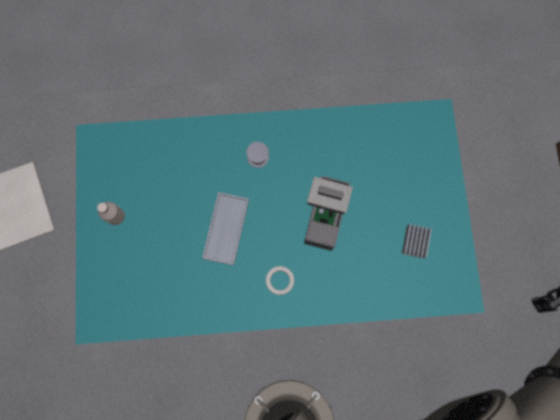

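The top view shows the bin at about (327,213), with the case on it at (330,194). The tray is at (226,228), the heat sink at (417,241), the tape at (280,280), the spool at (258,153) and the bottle at (112,213). The bench right of the bin is free.

```bash
cat >> h.py <<'E'
def ray(n,uv,z,T=None):
    m=r.camera_model(n); T=camT(n) if T is None else T
    out=[]
    for u,v in np.atleast_2d(uv):
        d=T[:3,:3]@np.array([(u-m['cx'])/m['fx'],-(v-m['cy'])/m['fy'],-1]); out.append(T[:3,3]+d*(z-T[2,3])/d[2])
    return np.array(out)
def proj(n,P,T=None):
    m=r.camera_model(n); T=camT(n) if T is None else T
    p=(np.atleast_2d(P)-T[:3,3])@T[:3,:3]
    return np.c_[m['cx']-m['fx']*p[:,0]/p[:,2], m['cy']+m['fy']*p[:,1]/p[:,2]]
def Rd(yaw):  # tool down, tool y along yaw (rad)
    c,s=np.cos(yaw),np.sin(yaw); return np.array([[-s,c,0],[c,s,0],[0,0,-1]])
def plan(p1,R1,n,p0=None,R0=None):
    "straight rows from commanded (default measured) pose to p1,R1"
    o=r.get_obs()
    if p0 is None: p0=o['tcp_pos']; R0=R.from_rotvec(o['orientation']).as_matrix()
    p,Rc=np.array(p0),np.array(R0)
    for k in range(n):
        rel=R.from_matrix(Rc.T@R1).as_rotvec(degrees=True)/(n-k); d=Rc.T@(np.array(p1)-p)/(n-k)
        d=np.round(d,3 if k<n-1 else 4); rel=np.round(rel,1 if k<n-1 else 2)
        print([float(x) for x in d],[float(x) for x in rel])
        p=p+Rc@d; Rc=Rc@R.from_rotvec(rel,degrees=True).as_matrix()
    print('end',p)
E
python3 - <<'E'
from h import *
im=cv2.imread('pics/top0.png')
for name,(x0,y0,x1,y1),z,lo in (('lid',(300,170,360,216),.124,0),('tray',(195,185,256,272),.012,0)):
    c=im[y0:y1,x0:x1]; hsv=cv2.cvtColor(c,cv2.COLOR_BGR2HSV)
    m=((hsv[...,1]<90)&(hsv[...,2]>105)).astype(np.uint8)
    m=cv2.morphologyEx(m,cv2.MORPH_OPEN,np.ones((3,3)))
    cs=max(cv2.findContours(m,0,2)[0],key=cv2.contourArea)
    b=cv2.boxPoints(cv2.minAreaRect(cs))+[x0,y0]; W=ray('top',b,z)
    print(name,b,W,[ (np.linalg.norm(e),np.degrees(np.arctan2(e[1],e[0]))) for e in np.diff(W,axis=0)],W.mean(0))
c=cv2.resize(im[140:290,190:370],None,fx=4,fy=4,interpolation=cv2.INTER_CUBIC); cv2.imwrite('pics/c0.png',c)
E
```

```text
lid [[305.8302 201.0943]
 [313.4151 174.5472]
 [353.8302 186.0943]
 [346.2453 212.6415]] [[ 0.5666 -0.0848  0.124 ]
 [ 0.6357 -0.1107  0.124 ]
 [ 0.5971 -0.2123  0.124 ]
 [ 0.5286 -0.1855  0.124 ]] [(np.float64(0.07378494196155912), np.float64(-20.491815719114175)), (np.float64(0.10878684678955405), np.float64(-110.81289925180765)), (np.float64(0.07347505320811208), np.float64(158.59716500782312))] [ 0.582  -0.1483  0.124 ]
tray [[200.9888 258.382 ]
 [216.6798 190.3876]
 [249.3258 197.9213]
 [233.6348 265.9157]] [[0.453  0.2059 0.012 ]
 [0.6409 0.1533 0.012 ]
 [0.6124 0.0633 0.012 ]
 [0.4258 0.1182 0.012 ]] [(np.float64(0.19512197380233484), np.float64(-15.64217692029134)), (np.float64(0.09435580929664195), np.float64(-107.56663175435247)), (np.float64(0.1945377357285427), np.float64(163.61170461708315))] [0.533  0.1352 0.012 ]
```

View pics/c0.png

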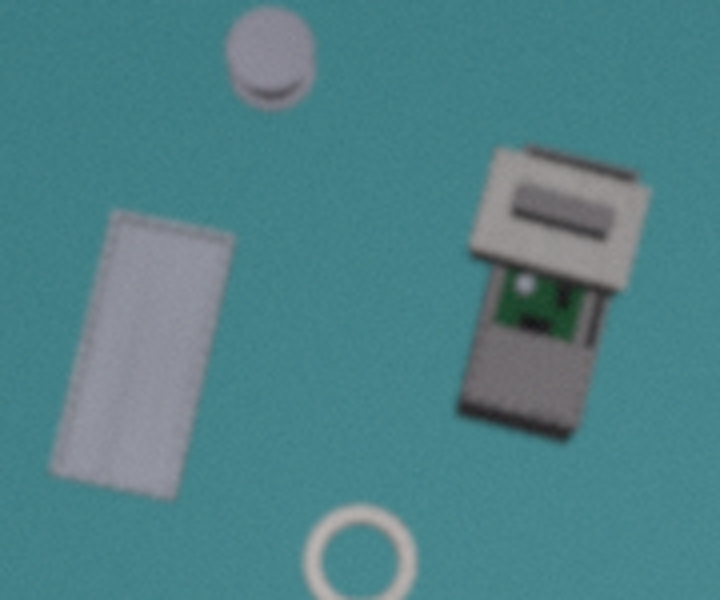

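The crop shows the tray's length running at about -16°. The lid and bin run at about -18° to -20°, with the hood towards the robot and some green board visible between hood and case. I'll move above the case next.

Run:
```python
from h import *
plan([.58,-.148,.43],Rd(np.radians(-19)),20)
```

```text
[0.023, -0.015, -0.001] [0.0, -0.0, -2.3]
[0.024, -0.014, -0.001] [0.0, -0.0, -2.3]
[0.024, -0.013, -0.001] [0.0, -0.0, -2.3]
[0.025, -0.012, -0.001] [0.0, -0.0, -2.3]
[0.025, -0.011, -0.001] [0.0, -0.0, -2.3]
[0.025, -0.01, -0.001] [0.0, -0.0, -2.3]
[0.026, -0.009, -0.001] [0.0, -0.0, -2.3]
[0.026, -0.008, -0.001] [0.0, -0.0, -2.3]
[0.026, -0.006, -0.001] [0.0, -0.0, -2.3]
[0.027, -0.005, -0.001] [0.0, -0.0, -2.3]
[0.027, -0.004, -0.002] [0.0, -0.0, -2.3]
[0.027, -0.003, -0.001] [0.0, -0.0, -2.3]
[0.027, -0.002, -0.002] [0.0, -0.0, -2.3]
[0.027, -0.001, -0.001] [0.0, -0.0, -2.3]
[0.027, -0.0, -0.002] [0.0, -0.0, -2.2]
[0.027, 0.001, -0.001] [0.0, -0.0, -2.3]
[0.028, 0.002, -0.002] [0.0, 0.0, -2.2]
[0.027, 0.003, -0.001] [0.0, 0.0, -2.3]
[0.027, 0.004, -0.002] [0.0, 0.0, -2.2]
[0.0275, 0.0047, -0.0013] [0.0, 0.0, -2.29]
end [ 0.5799 -0.148   0.43  ]
```

>>> arm_command(
  plan=[
    {"tx": 0.023, "ty": -0.015, "tz": -0.001, "az": -2.3},
    {"tx": 0.024, "ty": -0.014, "tz": -0.001, "az": -2.3},
    {"tx": 0.024, "ty": -0.013, "tz": -0.001, "az": -2.3},
    {"tx": 0.025, "ty": -0.012, "tz": -0.001, "az": -2.3},
    {"tx": 0.025, "ty": -0.011, "tz": -0.001, "az": -2.3},
    {"tx": 0.025, "ty": -0.01, "tz": -0.001, "az": -2.3},
    {"tx": 0.026, "ty": -0.009, "tz": -0.001, "az": -2.3},
    {"tx": 0.026, "ty": -0.008, "tz": -0.001, "az": -2.3},
    {"tx": 0.026, "ty": -0.006, "tz": -0.001, "az": -2.3},
    {"tx": 0.027, "ty": -0.005, "tz": -0.001, "az": -2.3},
  ],
)

```text
invalid input at $.plan[0]: expected keys claw, tx, ty, tz, ax, ay, az
```

>>> arm_command(
  plan=[
    {"tx": 0.027, "ty": -0.004, "tz": -0.002, "az": -2.3},
    {"tx": 0.027, "ty": -0.003, "tz": -0.001, "az": -2.3},
    {"tx": 0.027, "ty": -0.002, "tz": -0.002, "az": -2.3},
    {"tx": 0.027, "ty": -0.001, "tz": -0.001, "az": -2.3},
    {"tx": 0.027, "ty": 0, "tz": -0.002, "az": -2.2},
    {"tx": 0.027, "ty": 0.001, "tz": -0.001, "az": -2.3},
    {"tx": 0.028, "ty": 0.002, "tz": -0.002, "az": -2.2},
    {"tx": 0.027, "ty": 0.003, "tz": -0.001, "az": -2.3},
    {"tx": 0.027, "ty": 0.004, "tz": -0.002, "az": -2.2},
    {"tx": 0.027, "ty": 0.005, "tz": -0.001, "az": -2.3},
  ],
)

```text
invalid input at $.plan[0]: expected keys claw, tx, ty, tz, ax, ay, az
```

Run:
```python
from h import *
o=r.get_obs();print(o['clock'],o['tcp_pos'],o['orientation'],o['joints'],o['contact_force'])
snap('wrist','w1.png'); o=r.get_obs();print(o['clock'],o['tcp_pos'],o['orientation'],o['qvel'])
T=camT('wrist'); np.save('T1.npy',T)
for t in ('bin','bin_rest','board','board_grip','case','case_grip'):
    print(t,[(w('wrist',d['location'],T),round(d['confidence'],2)) for d in r.tip_of(t,'wrist')[:2]])
```

```text
1.2 [ 0.2886 -0.6102  0.4047] [3.0652 0.6883 0.0001] [ 1.0209  0.477   0.0224  1.5554 -0.0115  1.1093 -0.0831] [-0.0339 -0.7588 -0.424 ]
1.25 [ 0.2886 -0.6102  0.4047] [3.0653 0.6882 0.    ] [-0.0002 -0.0015  0.0017 -0.0005  0.0008 -0.0008 -0.0013]
bin []
bin_rest []
board []
board_grip []
case []
case_grip []
```

View pics/w1.png

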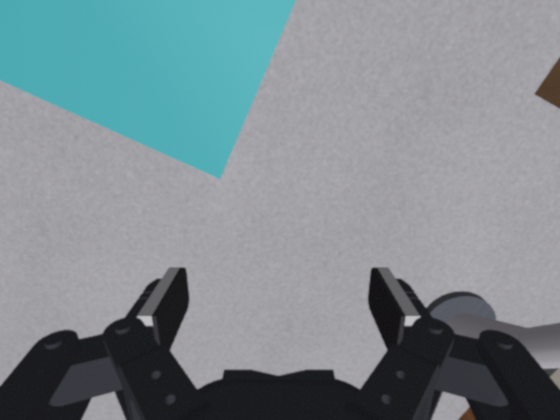

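The move was refused because every row needs all seven keys. The picture only shows the bench corner at (220,178). I'll send the move again with complete rows.

>>> arm_command(
  plan=[
    {"claw": 0, "tx": 0.023, "ty": -0.015, "tz": -0.001, "ax": 0, "ay": 0, "az": -2.3},
    {"claw": 0, "tx": 0.024, "ty": -0.014, "tz": -0.001, "ax": 0, "ay": 0, "az": -2.3},
    {"claw": 0, "tx": 0.024, "ty": -0.013, "tz": -0.001, "ax": 0, "ay": 0, "az": -2.3},
    {"claw": 0, "tx": 0.025, "ty": -0.012, "tz": -0.001, "ax": 0, "ay": 0, "az": -2.3},
    {"claw": 0, "tx": 0.025, "ty": -0.011, "tz": -0.001, "ax": 0, "ay": 0, "az": -2.3},
    {"claw": 0, "tx": 0.025, "ty": -0.01, "tz": -0.001, "ax": 0, "ay": 0, "az": -2.3},
    {"claw": 0, "tx": 0.026, "ty": -0.009, "tz": -0.001, "ax": 0, "ay": 0, "az": -2.3},
    {"claw": 0, "tx": 0.026, "ty": -0.008, "tz": -0.001, "ax": 0, "ay": 0, "az": -2.3},
    {"claw": 0, "tx": 0.026, "ty": -0.006, "tz": -0.001, "ax": 0, "ay": 0, "az": -2.3},
    {"claw": 0, "tx": 0.027, "ty": -0.005, "tz": -0.001, "ax": 0, "ay": 0, "az": -2.3},
  ],
)

```text
clock: 2.38
tcp_pos: [0.4342, -0.3775, 0.415]
orientation: [2.865, 1.288, 0.0]
contact_force: [-0.2, -0.3, -0.4]
grip_width: 0.0853
gripper_force: 0.0
```

>>> arm_command(
  plan=[
    {"claw": 0, "tx": 0.027, "ty": -0.004, "tz": -0.002, "ax": 0, "ay": 0, "az": -2.3},
    {"claw": 0, "tx": 0.027, "ty": -0.003, "tz": -0.001, "ax": 0, "ay": 0, "az": -2.3},
    {"claw": 0, "tx": 0.027, "ty": -0.002, "tz": -0.002, "ax": 0, "ay": 0, "az": -2.3},
    {"claw": 0, "tx": 0.027, "ty": -0.001, "tz": -0.001, "ax": 0, "ay": 0, "az": -2.3},
    {"claw": 0, "tx": 0.027, "ty": 0, "tz": -0.002, "ax": 0, "ay": 0, "az": -2.2},
    {"claw": 0, "tx": 0.027, "ty": 0.001, "tz": -0.001, "ax": 0, "ay": 0, "az": -2.3},
    {"claw": 0, "tx": 0.028, "ty": 0.002, "tz": -0.002, "ax": 0, "ay": 0, "az": -2.2},
    {"claw": 0, "tx": 0.027, "ty": 0.003, "tz": -0.001, "ax": 0, "ay": 0, "az": -2.3},
    {"claw": 0, "tx": 0.027, "ty": 0.004, "tz": -0.002, "ax": 0, "ay": 0, "az": -2.2},
    {"claw": 0, "tx": 0.027, "ty": 0.005, "tz": -0.001, "ax": 0, "ay": 0, "az": -2.3},
  ],
)

```text
clock: 3.22
tcp_pos: [0.5806, -0.1475, 0.4301]
orientation: [2.555, 1.826, 0.0]
contact_force: [0.3, -0.6, 1.0]
grip_width: 0.0854
gripper_force: 0.0
```

```bash
cat >> h.py <<'E'
def look(f,names):
    o=r.get_obs();print(o['clock'],o['tcp_pos'],o['orientation'],'F',o['contact_force'],np.abs(o['qvel']).max())
    T=camT('wrist'); snap('wrist',f+'.png'); np.save(f+'.npy',T)
    for t in names: print(t,[(w('wrist',d['location'],T),round(d['confidence'],2)) for d in r.tip_of(t,'wrist')[:2]])
E
python3 -c "
from h import *
r.grab_frame('wrist')
look('w2',('bin','bin_rest','board','board_grip','case','case_grip'))"
```

```text
3.2667 [ 0.5832 -0.1412  0.4304] [-2.5459 -1.8386 -0.0076] F [2.5826 4.5637 1.5655] 0.03248322841805721
bin [(array([ 0.5446, -0.1434,  0.0039]), 0.56), (array([ 0.5793, -0.147 ,  0.0789]), 0.26)]
bin_rest []
board [(array([ 0.5448, -0.1425, -0.0014]), 0.94)]
board_grip []
case [(array([ 0.578 , -0.1451,  0.0825]), 0.94)]
case_grip [(array([ 0.5788, -0.149 ,  0.1506]), 0.82)]
```

View pics/w2.png

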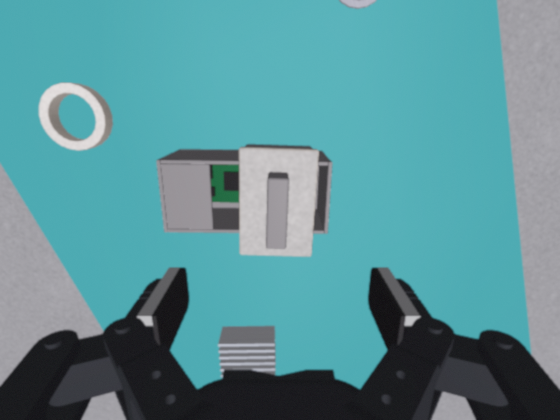

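The wrist view shows the bin's rim corners at (160,160), (329,161), (326,232) and (163,232). The lid corners are at (239,148), (319,150), (311,256) and (239,255), and the rib is at (277,211). I'll refine these corners and convert them.

```bash
cat >> h.py <<'E'
from scipy.optimize import least_squares
def corners(f,uv,win=4):
    g=cv2.cvtColor(cv2.imread('pics/'+f+'.png'),cv2.COLOR_BGR2GRAY)
    return cv2.cornerSubPix(g,np.float32(uv).reshape(-1,1,2),(win,win),(-1,-1),(3,50,.01)).reshape(-1,2)
def fit(f,uv,loc,z,g,cam='wrist'):
    "pose x,y,yaw of points loc (xy) at height z seen at uv"
    T=np.load(f+'.npy') if cam=='wrist' else camT(cam)
    W=ray(cam,uv,z,T)[:,:2]; L=np.array(loc,float)
    A=L-L.mean(0);B=W-W.mean(0); yaw=np.arctan2((A[:,0]*B[:,1]-A[:,1]*B[:,0]).sum(),(A*B).sum())
    c,s=np.cos(yaw),np.sin(yaw);M=np.array([[c,-s],[s,c]]); t=W.mean(0)-M@L.mean(0)
    print(g,'xy',t,'yaw',np.degrees(yaw),'res mm',1e3*(W-L@M.T-t).round(4).tolist() if 0 else (1e3*(W-(L@M.T+t))).tolist())
    return t,yaw
E
python3 - <<'E'
from h import *
look('w3',())
a=corners('w3',[(160,160),(329,161),(326,232),(163,232)]);print(a)
b=corners('w3',[(239,148),(319,150),(311,256),(239,255)]);print(b)
c=corners('w3',[(268,176),(288,176),(287,248),(266,248)],3);print(c)
e=[(-1,1),(1,1),(1,-1),(-1,-1)]
fit('w3',a,np.array(e)*[.09,.04],.08,'bin')
fit('w3',b,np.array(e)*[.035,.052],.124,'lid')
fit('w3',c,np.array(e)*[.009,.032],.15,'rib')
E
```

```text
3.6167 [ 0.5795 -0.15    0.4296] [ 2.5595  1.8212 -0.0011] F [-1.0936  0.2397 -0.4253] 0.0036957275246127597
[[160.     160.    ]
 [329.3864 160.0135]
 [327.6218 231.5486]
 [163.     232.    ]]
[[238.3458 151.0105]
 [320.2064 151.5318]
 [311.     256.    ]
 [239.     255.    ]]
[[268. 176.]
 [288. 176.]
 [287. 248.]
 [266. 248.]]
bin xy [ 0.5407 -0.1537] yaw -19.305368456053234 res mm [[4.465196562796924, -2.3086521080442206], [-3.059902912972645, 0.861732381560204], [-0.39234460215353817, 1.197435066963376], [-1.012949047670686, 0.24948465952062682]]
lid xy [ 0.5744 -0.1601] yaw -20.88692625682426 res mm [[-0.8621212094062081, -2.2859215261431114], [0.609357156946877, -1.0061308230153443], [0.2069126328376747, 2.185537340736593], [0.0458514196216564, 1.1065150084218767]]
rib xy [ 0.5755 -0.1578] yaw -20.228329717871535 res mm [[0.9032932173640429, -0.44418360801704027], [-0.7819331169915955, 0.5051599324144007], [0.1235514801287696, 0.08905925961991135], [-0.24491158050110595, -0.1500355840172718]]
```

Run:
```python
from h import *
im=cv2.imread('pics/w3.png'); cv2.imwrite('pics/c3.png',cv2.resize(im[140:280,150:340],None,fx=4,fy=4,interpolation=cv2.INTER_NEAREST))
```

```text
(no output)
```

View pics/c3.png

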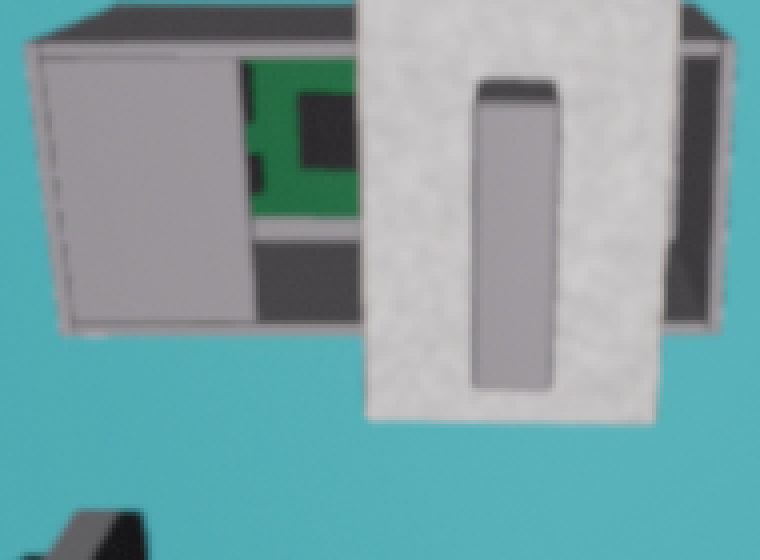

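The crop shows the bin rim corners at crop pixels (30,42), (735,40), (718,334) and (66,334). The rib top is at (474,102), (557,102), (553,390) and (472,388). The lid's lower corners are at (366,421) and (655,424).

Run:
```python
from h import *
f=lambda p:np.array(p)/4+[149.5,139.5]
e=np.array([(-1,1),(1,1),(1,-1),(-1,-1)])
fit('w3',f([(30,42),(735,40),(718,334),(66,334)]),e*[.09,.04],.08,'bin')
fit('w3',f([(474,102),(557,102),(553,390),(472,388)]),e*[.009,.032],.15,'rib')
fit('w3',f([(366,421),(655,424)]),[(-.035,-.052),(.035,-.052)],.124,'lid')
```

```text
bin xy [ 0.5457 -0.1445] yaw -19.07083394175634 res mm [[1.3066238555993204, -1.078862607980402], [-1.4529998438281844, 0.19954404393793257], [-1.483268279790284, 0.8856070756226297], [1.629644268019148, -0.0062885115802158165]]
rib xy [ 0.5793 -0.1487] yaw -19.727663298111533 res mm [[0.3884200966443041, -1.1042860711824032], [-0.958960726398228, -0.4388776469557987], [-0.04660481995066856, 0.7384307957649938], [0.6171454497048146, 0.8047329223731803]]
lid xy [ 0.5791 -0.1483] yaw -19.78097144602478 res mm [[0.376247154370013, -0.135316175431055], [-0.376247154370124, 0.13531617543097174]]
```

>>> arm_command(
  plan=[
    {"claw": 0, "tx": 0.001, "ty": -0.001, "tz": 0.015, "ax": 0, "ay": 0, "az": 0.6},
    {"claw": 0, "tx": 0, "ty": 0, "tz": 0.02, "ax": 0, "ay": 0, "az": 0},
    {"claw": 0, "tx": 0, "ty": 0, "tz": 0.02, "ax": 0, "ay": 0, "az": 0},
    {"claw": 0, "tx": 0, "ty": 0, "tz": 0.02, "ax": 0, "ay": 0, "az": 0},
    {"claw": 0, "tx": 0, "ty": 0, "tz": 0.02, "ax": 0, "ay": 0, "az": 0},
    {"claw": 0, "tx": 0, "ty": 0, "tz": 0.016, "ax": 0, "ay": 0, "az": 0},
    {"claw": 0, "tx": 0, "ty": 0, "tz": 0.009, "ax": 0, "ay": 0, "az": 0},
    {"claw": 0, "tx": 0, "ty": 0, "tz": 0.006, "ax": 0, "ay": 0, "az": 0},
    {"claw": 0, "tx": 0, "ty": 0, "tz": 0, "ax": 0, "ay": 0, "az": 0},
    {"claw": 0, "tx": 0, "ty": 0, "tz": 0, "ax": 0, "ay": 0, "az": 0},
  ],
)

```text
clock: 4.5
tcp_pos: [0.5796, -0.1476, 0.3043]
orientation: [2.567, 1.81, 0.001]
contact_force: [0.4, -0.4, 0.5]
grip_width: 0.0853
gripper_force: 0.0
```

>>> arm_command(
  plan=[
    {"claw": 0.4, "tx": 0, "ty": 0, "tz": 0, "ax": 0, "ay": 0, "az": 0},
    {"claw": 0.6, "tx": 0, "ty": 0, "tz": 0, "ax": 0, "ay": 0, "az": 0},
    {"claw": 1, "tx": 0, "ty": 0, "tz": 0, "ax": 0, "ay": 0, "az": 0},
    {"claw": 1, "tx": 0, "ty": 0, "tz": 0, "ax": 0, "ay": 0, "az": 0},
    {"claw": 1, "tx": 0, "ty": 0, "tz": 0, "ax": 0, "ay": 0, "az": 0},
    {"claw": 1, "tx": 0, "ty": 0, "tz": 0, "ax": 0, "ay": 0, "az": 0},
    {"claw": 1, "tx": 0, "ty": 0, "tz": 0, "ax": 0, "ay": 0, "az": 0},
    {"claw": 1, "tx": 0, "ty": 0, "tz": 0, "ax": 0, "ay": 0, "az": 0},
    {"claw": 1, "tx": 0, "ty": 0, "tz": 0, "ax": 0, "ay": 0, "az": 0},
    {"claw": 1, "tx": 0, "ty": 0, "tz": 0, "ax": 0, "ay": 0, "az": 0},
  ],
  squeeze=50,
)

```text
clock: 5.33
tcp_pos: [0.5796, -0.1473, 0.304]
orientation: [2.566, 1.811, 0.001]
contact_force: [-0.9, -1.5, 3.1]
grip_width: 0.0167
gripper_force: 53.5
```

>>> arm_command(
  plan=[
    {"claw": 1, "tx": 0, "ty": 0, "tz": -0.005, "ax": 0, "ay": 0, "az": 0},
    {"claw": 1, "tx": 0, "ty": 0, "tz": -0.012, "ax": 0, "ay": 0, "az": 0},
    {"claw": 1, "tx": 0, "ty": 0, "tz": -0.015, "ax": 0, "ay": 0, "az": 0},
    {"claw": 1, "tx": -0.005, "ty": 0.003, "tz": -0.012, "ax": 0, "ay": 0, "az": 0},
    {"claw": 1, "tx": -0.014, "ty": 0.009, "tz": -0.006, "ax": 0, "ay": 0, "az": 0},
    {"claw": 1, "tx": -0.022, "ty": 0.014, "tz": 0, "ax": 0, "ay": 0, "az": 0},
    {"claw": 1, "tx": -0.024, "ty": 0.015, "tz": 0, "ax": 0, "ay": 0, "az": 0},
    {"claw": 1, "tx": -0.024, "ty": 0.015, "tz": 0, "ax": 0, "ay": 0, "az": 0},
    {"claw": 1, "tx": -0.024, "ty": 0.015, "tz": 0, "ax": 0, "ay": 0, "az": 0},
    {"claw": 1, "tx": -0.022, "ty": 0.014, "tz": 0, "ax": 0, "ay": 0, "az": 0},
  ],
)

```text
clock: 6.17
tcp_pos: [0.6139, -0.3048, 0.354]
orientation: [-2.567, -1.81, 0.001]
contact_force: [-0.5, -0.5, -3.3]
grip_width: 0.0163
gripper_force: 52.7
```

>>> arm_command(
  plan=[
    {"claw": 1, "tx": -0.018, "ty": 0.011, "tz": 0, "ax": 0, "ay": 0, "az": 0},
    {"claw": 1, "tx": -0.01, "ty": 0.006, "tz": 0.004, "ax": 0, "ay": 0, "az": 0},
    {"claw": 1, "tx": -0.003, "ty": 0.001, "tz": 0.01, "ax": 0, "ay": 0, "az": 0},
    {"claw": 1, "tx": 0, "ty": 0, "tz": 0.018, "ax": 0, "ay": 0, "az": 0},
    {"claw": 1, "tx": 0, "ty": 0, "tz": 0.02, "ax": 0, "ay": 0, "az": 0},
    {"claw": 1, "tx": 0, "ty": 0, "tz": 0.02, "ax": 0, "ay": 0, "az": 0},
    {"claw": 1, "tx": 0, "ty": 0, "tz": 0.018, "ax": 0, "ay": 0, "az": 0},
    {"claw": 1, "tx": 0, "ty": 0, "tz": 0.014, "ax": 0, "ay": 0, "az": 0},
    {"claw": 1, "tx": 0, "ty": 0, "tz": 0.009, "ax": 0, "ay": 0, "az": 0},
    {"claw": 1, "tx": 0, "ty": 0, "tz": 0.006, "ax": 0, "ay": 0, "az": 0},
  ],
)

```text
clock: 7.0
tcp_pos: [0.6205, -0.3371, 0.2332]
orientation: [-2.564, -1.811, 0.001]
contact_force: [-0.7, 0.4, -3.0]
grip_width: 0.0171
gripper_force: 52.6
```

>>> arm_command(
  plan=[
    {"claw": 1, "tx": 0, "ty": 0, "tz": 0.004, "ax": 0, "ay": 0, "az": 0},
    {"claw": 1, "tx": 0, "ty": 0, "tz": 0.003, "ax": 0, "ay": 0, "az": 0},
    {"claw": 1, "tx": 0, "ty": 0, "tz": 0.001, "ax": 0, "ay": 0, "az": 0},
    {"claw": 1, "tx": 0, "ty": 0, "tz": 0, "ax": 0, "ay": 0, "az": 0},
    {"claw": 1, "tx": 0, "ty": 0, "tz": 0, "ax": 0, "ay": 0, "az": 0},
    {"claw": 1, "tx": 0, "ty": 0, "tz": 0, "ax": 0, "ay": 0, "az": 0},
    {"claw": 1, "tx": 0, "ty": 0, "tz": 0, "ax": 0, "ay": 0, "az": 0},
    {"claw": 1, "tx": 0, "ty": 0, "tz": 0, "ax": 0, "ay": 0, "az": 0},
    {"claw": 1, "tx": 0, "ty": 0, "tz": 0, "ax": 0, "ay": 0, "az": 0},
    {"claw": 1, "tx": 0, "ty": 0, "tz": 0, "ax": 0, "ay": 0, "az": 0},
  ],
)

```text
clock: 7.83
tcp_pos: [0.6208, -0.3383, 0.2268]
orientation: [2.567, 1.811, 0.0]
contact_force: [0.9, 0.8, -3.3]
grip_width: 0.0172
gripper_force: 52.6
```

>>> arm_command(
  plan=[
    {"claw": 1, "tx": 0, "ty": 0, "tz": 0.001, "ax": 0, "ay": 0, "az": 0},
    {"claw": 1, "tx": 0, "ty": 0, "tz": 0.001, "ax": 0, "ay": 0, "az": 0},
    {"claw": 1, "tx": 0, "ty": 0, "tz": 0.001, "ax": 0, "ay": 0, "az": 0},
    {"claw": 1, "tx": 0, "ty": 0, "tz": 0, "ax": 0, "ay": 0, "az": 0},
    {"claw": 1, "tx": 0, "ty": 0, "tz": 0, "ax": 0, "ay": 0, "az": 0},
    {"claw": 1, "tx": 0, "ty": 0, "tz": 0, "ax": 0, "ay": 0, "az": 0},
    {"claw": 1, "tx": 0, "ty": 0, "tz": 0, "ax": 0, "ay": 0, "az": 0},
    {"claw": 1, "tx": 0, "ty": 0, "tz": 0, "ax": 0, "ay": 0, "az": 0},
    {"claw": 1, "tx": 0, "ty": 0, "tz": 0, "ax": 0, "ay": 0, "az": 0},
    {"claw": 1, "tx": 0, "ty": 0, "tz": 0, "ax": 0, "ay": 0, "az": 0},
  ],
)

```text
clock: 8.67
tcp_pos: [0.6209, -0.3383, 0.2241]
orientation: [2.567, 1.811, 0.0]
contact_force: [-0.6, 0.1, 4.6]
grip_width: 0.0166
gripper_force: 53.6
```

>>> arm_command(
  plan=[
    {"claw": 0, "tx": 0, "ty": 0, "tz": 0, "ax": 0, "ay": 0, "az": 0},
    {"claw": 0, "tx": 0, "ty": 0, "tz": 0, "ax": 0, "ay": 0, "az": 0},
    {"claw": 0, "tx": 0, "ty": 0, "tz": 0, "ax": 0, "ay": 0, "az": 0},
    {"claw": 0, "tx": 0, "ty": 0, "tz": 0, "ax": 0, "ay": 0, "az": 0},
    {"claw": 0, "tx": 0, "ty": 0, "tz": 0, "ax": 0, "ay": 0, "az": 0},
    {"claw": 0, "tx": 0, "ty": 0, "tz": -0.015, "ax": 0, "ay": 0, "az": 0},
    {"claw": 0, "tx": 0, "ty": 0, "tz": -0.025, "ax": 0, "ay": 0, "az": 0},
    {"claw": 0, "tx": 0, "ty": 0, "tz": -0.025, "ax": 0, "ay": 0, "az": 0},
    {"claw": 0, "tx": 0.007, "ty": -0.005, "tz": -0.025, "ax": 0, "ay": 0, "az": 0},
    {"claw": 0, "tx": 0.015, "ty": -0.01, "tz": -0.025, "ax": 0, "ay": 0, "az": -0.5},
  ],
)

```text
clock: 9.5
tcp_pos: [0.6136, -0.3148, 0.341]
orientation: [2.56, 1.816, -0.0]
contact_force: [0.6, 0.4, -0.1]
grip_width: 0.0854
gripper_force: 0.0
```

>>> arm_command(
  plan=[
    {"claw": 0, "tx": 0.02, "ty": -0.013, "tz": -0.025, "ax": 0, "ay": 0, "az": 0},
    {"claw": 0, "tx": 0.025, "ty": -0.016, "tz": -0.02, "ax": 0, "ay": 0, "az": 0},
    {"claw": 0, "tx": 0.025, "ty": -0.016, "tz": -0.01, "ax": 0, "ay": 0, "az": 0},
    {"claw": 0, "tx": 0.025, "ty": -0.016, "tz": -0.005, "ax": 0, "ay": 0, "az": 0},
    {"claw": 0, "tx": 0.02, "ty": -0.012, "tz": 0, "ax": 0, "ay": 0, "az": 0},
    {"claw": 0, "tx": 0.013, "ty": -0.008, "tz": 0, "ax": 0, "ay": 0, "az": 0},
    {"claw": 0, "tx": 0.007, "ty": -0.004, "tz": 0, "ax": 0, "ay": 0, "az": 0},
    {"claw": 0.4, "tx": 0, "ty": 0, "tz": 0, "ax": 0, "ay": 0, "az": 0},
    {"claw": 0.5, "tx": 0, "ty": 0, "tz": 0, "ax": 0, "ay": 0, "az": 0},
    {"claw": 0.5, "tx": 0, "ty": 0, "tz": 0, "ax": 0, "ay": 0, "az": 0},
  ],
)

```text
clock: 10.33
tcp_pos: [0.5779, -0.159, 0.3984]
orientation: [2.561, 1.819, -0.001]
contact_force: [-0.6, -0.1, 0.1]
grip_width: 0.0514
gripper_force: 0.0
```

Run:
```python
from h import *
r.grab_frame('wrist')
look('w4',('bin','bin_rest','board','board_grip','case'))
print(r.get_obs()['grip_width'])
im=cv2.imread('pics/w4.png'); cv2.imwrite('pics/c4.png',cv2.resize(im[110:300,130:370],None,fx=3.125,fy=3.125,interpolation=cv2.INTER_CUBIC))
```

```text
10.3833 [ 0.5779 -0.159   0.3984] [ 2.5612  1.8189 -0.0011] F [0.1937 0.0367 1.037 ] 0.002732154779386868
bin []
bin_rest [(array([ 0.5683, -0.1556,  0.0823]), 0.96)]
board [(array([ 0.5457, -0.1438,  0.0054]), 0.79), (array([ 0.5687, -0.1543,  0.0805]), 0.16)]
board_grip [(array([ 0.5832, -0.1538,  0.0778]), 0.97), (array([ 0.4562, -0.3829, -0.004 ]), 0.41)]
case [(array([ 0.6207, -0.3382,  0.0017]), 0.67)]
0.04246968879335419
```

View pics/c4.png

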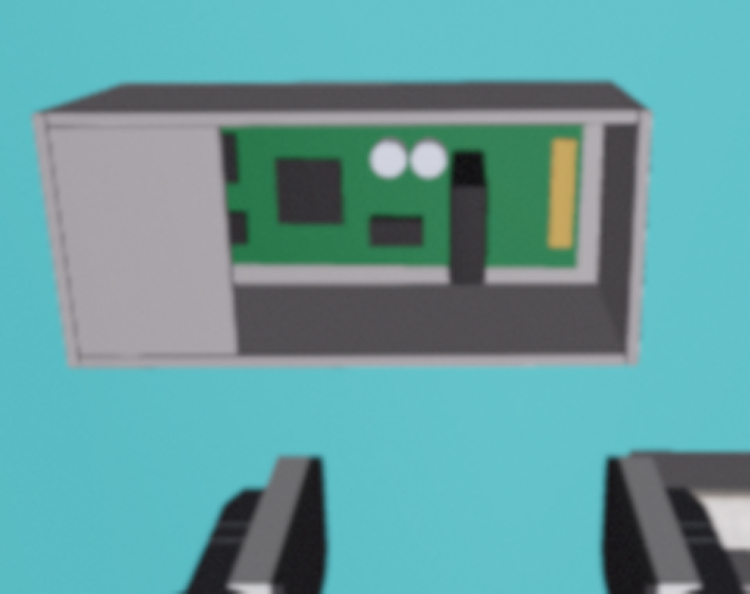

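The crop shows the handle top face at crop pixels (451,185), (487,185), (485,283) and (449,283). The bin rim is at (36,114), (651,110), (637,364) and (70,366). The board's +x lower corner is at (577,266).

Run:
```python
from h import *
f=lambda p:np.array(p)/3.125+[129.66,109.66]
e=np.array([(-1,1),(1,1),(1,-1),(-1,-1)])
t,y=fit('w4',f([(36,114),(651,110),(637,364),(70,366)]),e*[.09,.04],.08,'bin')
h,_=fit('w4',f([(451,185),(487,185),(485,283),(449,283)]),e*[.006,.016],.071,'handle')
b=ray('wrist',f([(577,266)]),.009,np.load('w4.npy'))[0,:2]
c,s=np.cos(y),np.sin(y);M=np.array([[c,-s],[s,c]])
print('in bin: handle',(h-t)@M,'board corner',(b-t)@M,'rest',t+M@[.025,0])
o=r.get_obs(); p=np.array([*h,.071-.010+.155]); print(p)
plan(p,Rd(y),10)
```

```text
bin xy [ 0.5455 -0.1446] yaw -18.979946568931336 res mm [[1.0657574561558358, -1.1662839208511078], [-1.1785529908958647, -0.026821716204050716], [-0.8217822317581058, 0.847056739873342], [0.9345777664985233, 0.34604889718173326]]
handle xy [ 0.5797 -0.1561] yaw -20.173199811490825 res mm [[0.37374871295225987, -0.5771925868926775], [-0.5322115977112185, -0.05300629601998064], [-0.20032690282201226, 0.5169937783334189], [0.3587897875808599, 0.11320510457918376]]
in bin: handle [0.036  0.0003] board corner [ 0.0774 -0.0287] rest [ 0.5692 -0.1528]
[ 0.5797 -0.1561  0.216 ]
[0.0, 0.0, 0.018] [-0.0, 0.0, -0.0]
[0.0, 0.0, 0.018] [-0.0, 0.0, -0.0]
[0.0, 0.0, 0.018] [-0.0, 0.0, -0.0]
[0.0, 0.0, 0.018] [-0.0, 0.0, -0.0]
[0.0, 0.0, 0.018] [-0.0, 0.0, -0.0]
[0.0, 0.0, 0.019] [-0.0, 0.0, -0.0]
[0.0, 0.0, 0.018] [-0.0, 0.0, -0.0]
[0.001, 0.0, 0.019] [-0.0, 0.0, -0.0]
[0.0, 0.001, 0.018] [-0.0, 0.0, -0.1]
[0.001, 0.0002, 0.0185] [-0.01, 0.0, -0.05]
end [ 0.5797 -0.1561  0.216 ]
```

>>> arm_command(
  plan=[
    {"claw": 0.5, "tx": 0.002, "ty": 0.001, "tz": 0.012, "ax": 0, "ay": 0, "az": 0},
    {"claw": 0.5, "tx": 0.002, "ty": 0, "tz": 0.02, "ax": 0, "ay": 0, "az": 0},
    {"claw": 0.5, "tx": 0, "ty": 0, "tz": 0.025, "ax": 0, "ay": 0, "az": 0},
    {"claw": 0.5, "tx": 0, "ty": 0, "tz": 0.025, "ax": 0, "ay": 0, "az": 0},
    {"claw": 0.5, "tx": 0, "ty": 0, "tz": 0.025, "ax": 0, "ay": 0, "az": 0},
    {"claw": 0.5, "tx": 0, "ty": 0, "tz": 0.025, "ax": 0, "ay": 0, "az": 0},
    {"claw": 0.5, "tx": 0, "ty": 0, "tz": 0.02, "ax": 0, "ay": 0, "az": 0},
    {"claw": 0.5, "tx": 0, "ty": 0, "tz": 0.018, "ax": 0, "ay": 0, "az": 0},
    {"claw": 0.5, "tx": 0, "ty": 0, "tz": 0.01, "ax": 0, "ay": 0, "az": 0},
    {"claw": 0.5, "tx": 0, "ty": 0, "tz": 0.006, "ax": 0, "ay": 0, "az": 0},
  ],
)

```text
clock: 11.52
tcp_pos: [0.5795, -0.1534, 0.2106]
orientation: [-2.557, -1.821, 0.003]
contact_force: [0.6, -0.1, 1.0]
grip_width: 0.0425
gripper_force: 0.0
```

>>> arm_command(
  plan=[
    {"claw": 0.5, "tx": 0, "ty": 0, "tz": 0, "ax": 0, "ay": 0, "az": 0},
    {"claw": 0.7, "tx": 0, "ty": 0, "tz": 0, "ax": 0, "ay": 0, "az": 0},
    {"claw": 1, "tx": 0, "ty": 0, "tz": 0, "ax": 0, "ay": 0, "az": 0},
    {"claw": 1, "tx": 0, "ty": 0, "tz": 0, "ax": 0, "ay": 0, "az": 0},
    {"claw": 1, "tx": 0, "ty": 0, "tz": 0, "ax": 0, "ay": 0, "az": 0},
    {"claw": 1, "tx": 0, "ty": 0, "tz": 0, "ax": 0, "ay": 0, "az": 0},
    {"claw": 1, "tx": 0, "ty": 0, "tz": 0, "ax": 0, "ay": 0, "az": 0},
    {"claw": 1, "tx": 0, "ty": 0, "tz": 0, "ax": 0, "ay": 0, "az": 0},
    {"claw": 1, "tx": 0, "ty": 0, "tz": 0, "ax": 0, "ay": 0, "az": 0},
    {"claw": 1, "tx": 0, "ty": 0, "tz": 0, "ax": 0, "ay": 0, "az": 0},
  ],
  squeeze=70,
)

```text
clock: 12.35
tcp_pos: [0.5808, -0.1537, 0.214]
orientation: [2.558, 1.821, 0.003]
contact_force: [-0.7, -1.3, 6.6]
grip_width: 0.0108
gripper_force: 69.6
```

```bash
cat > tilt.py <<'E'
from h import *
o=r.get_obs(); q=np.array(o['joints']);p0=np.array(o['tcp_pos']);print(q,p0,o['clock'])
A=[];b=[]
for qq,p in ((np.array([1.0209,.477,.0224,1.5554,-.0115,1.1093,-.0831]),np.array([.2886,-.6102,.4047])),(q,p0)):
    A+=[[np.sin(qq[1]),np.sin(qq[1]+qq[3]),0],[np.cos(qq[1]),np.cos(qq[1]+qq[3]),1]]; b+=[np.hypot(*p[:2]),p[2]]
L,res,*_=np.linalg.lstsq(A,b,rcond=None); print('L1 L2 d-L3',L,res)
yaw=np.radians(-19.1); bx=np.array([np.cos(yaw),np.sin(yaw),0])
R0=R.from_rotvec(o['orientation']).as_matrix(); G0=p0+R0@[0,0,.155]
v=np.array([.118,G0[2]-.004])
def pose(th,Q):
    th=np.radians(th);c,s=np.cos(th),np.sin(th)
    g=np.array([Q[0]+c*v[0]-s*v[1],Q[1]+s*v[0]+c*v[1]])+.155*np.array([-s,c])
    base=np.array([-.082+v[0],.004+v[1]+.155]); d=g-base
    return p0+bx*d[0]+np.array([0,0,d[1]]), R0@R.from_rotvec([-th,0,0]).as_matrix()
way=[(0,(-.082,.004))]
for k in range(1,11): s=k/10; way.append((30*s,(-.082+.008*s,.004+.008*s)))
for k in range(1,9): s=.07*k/8; way.append((30,(-.074+s*.866,.012+s*.5)))
for k in range(1,3): way.append((30,(-.0134,.047+.02*k)))
p,Rc=p0.copy(),R0.copy()
for th,Q in way[1:]:
    P,RR=pose(th,Q); d=np.round(Rc.T@(P-p),3); a=np.round(R.from_matrix(Rc.T@RR).as_rotvec(degrees=True),1)
    p=p+Rc@d; Rc=Rc@R.from_rotvec(a,degrees=True).as_matrix(); print(d.tolist(),a.tolist(),p.round(3))
for L3 in (.1,.2,.28):
  for th,Q in (way[10],way[18]):
    P,RR=pose(th,Q); t=np.radians(th); rr=np.hypot(*P[:2])-L3*np.sin(t); zz=P[2]+L3*np.cos(t)-(L[2]+L3)
    D=np.hypot(rr,zz);q4=np.pi-np.arccos((L[0]**2+L[1]**2-D*D)/(2*L[0]*L[1]))
    q2=np.arctan2(rr,zz)-np.arctan2(L[1]*np.sin(q4),L[0]+L[1]*np.cos(q4)); print(L3,'q2 q4 q6',q2,q4,np.pi-t-q2-q4)
E
python3 tilt.py
```

```text
[ 0.3678  0.6082 -0.2826  1.8599  0.2487  0.7053 -0.39  ] [ 0.5808 -0.1537  0.214 ] 12.35
L1 L2 d-L3 [0.5304 0.4795 0.1503] [0.]
[0.0, -0.01, -0.007] [-3.0, -0.0, -0.0] [ 0.571 -0.15   0.221]
[0.0, -0.011, -0.006] [-3.0, -0.0, -0.0] [ 0.561 -0.147  0.226]
[0.0, -0.01, -0.007] [-3.0, -0.0, 0.0] [ 0.551 -0.143  0.232]
[0.0, -0.01, -0.007] [-3.0, -0.0, 0.0] [ 0.54  -0.14   0.238]
[0.0, -0.01, -0.006] [-3.0, -0.0, 0.0] [ 0.53  -0.136  0.241]
[0.0, -0.01, -0.007] [-3.0, -0.0, 0.0] [ 0.519 -0.132  0.245]
[0.0, -0.011, -0.006] [-3.0, -0.0, 0.0] [ 0.507 -0.128  0.248]
[0.0, -0.01, -0.006] [-3.0, -0.0, 0.0] [ 0.496 -0.125  0.25 ]
[0.0, -0.01, -0.007] [-3.0, -0.0, 0.0] [ 0.485 -0.121  0.252]
[0.0, -0.01, -0.006] [-3.0, -0.0, 0.0] [ 0.474 -0.117  0.253]
[0.0, 0.009, 0.0] [0.0, -0.0, 0.0] [ 0.481 -0.119  0.257]
[0.0, 0.009, 0.0] [0.0, -0.0, 0.0] [ 0.489 -0.122  0.262]
[0.0, 0.008, 0.0] [0.0, -0.0, 0.0] [ 0.495 -0.124  0.266]
[0.0, 0.009, 0.0] [0.0, -0.0, 0.0] [ 0.503 -0.127  0.27 ]
[0.0, 0.009, 0.0] [0.0, -0.0, 0.0] [ 0.51  -0.129  0.275]
[0.0, 0.009, 0.0] [0.0, -0.0, 0.0] [ 0.517 -0.132  0.279]
[0.0, 0.008, 0.0] [0.0, -0.0, 0.0] [ 0.524 -0.134  0.283]
[0.0, 0.009, 0.0] [0.0, -0.0, 0.0] [ 0.531 -0.137  0.288]
[0.0, 0.01, -0.017] [0.0, -0.0, 0.0] [ 0.531 -0.137  0.308]
[0.0, 0.01, -0.017] [0.0, -0.0, 0.0] [ 0.531 -0.137  0.327]
0.1 q2 q4 q6 0.35792928513714184 2.228962283068597 0.031102309785755455
0.1 q2 q4 q6 0.37323945142880033 2.0779908003810736 0.16676362618162033
0.2 q2 q4 q6 0.3256639003240811 2.342386219395789 -0.05005624172837564
0.2 q2 q4 q6 0.32908534836247794 2.1957402680924973 0.09316826153651903
0.28 q2 q4 q6 0.3055600042226809 2.4313098405288613 -0.11887596676004808
0.28 q2 q4 q6 0.2972580617534968 2.2875312883760914 0.0332045278619062
```

```bash
python3 - <<'E'
s=open('tilt.py').read()
i=s.index('way=[('); j=s.index('p,Rc=p0')
s=s[:i]+'''
TH=18
way=[(0,(-.082,.004))]
for k in range(1,11): s=k/10; way.append((TH*s,(-.082+.004*s,.004+.038*s)))
c,n=np.cos(np.radians(TH)),np.sin(np.radians(TH))
for k in range(1,7): s=.06*k/6; way.append((TH,(-.078+s*c,.042+s*n)))
for k in range(1,5): way.append((TH,(-.078+.06*c,.042+.06*n+.012*k)))
'''+s[j:].replace('(way[10],way[18])','(way[5],way[10],way[16],way[20])')
open('tilt.py','w').write(s)
E
python3 tilt.py
```

```text
[ 0.3678  0.6082 -0.2826  1.8599  0.2487  0.7053 -0.39  ] [ 0.5808 -0.1537  0.214 ] 12.35
L1 L2 d-L3 [0.5304 0.4795 0.1503] [0.]
[0.0, -0.006, -0.007] [-1.8, -0.0, -0.0] [ 0.575 -0.152  0.221]
[0.0, -0.006, -0.008] [-1.8, -0.0, -0.0] [ 0.569 -0.15   0.229]
[0.0, -0.006, -0.007] [-1.8, -0.0, 0.0] [ 0.563 -0.148  0.235]
[0.0, -0.006, -0.008] [-1.8, 0.0, 0.0] [ 0.557 -0.145  0.243]
[0.0, -0.006, -0.007] [-1.8, -0.0, 0.0] [ 0.55  -0.143  0.249]
[0.0, -0.006, -0.007] [-1.8, -0.0, -0.0] [ 0.544 -0.141  0.255]
[0.0, -0.005, -0.008] [-1.8, -0.0, 0.0] [ 0.538 -0.139  0.262]
[0.0, -0.006, -0.007] [-1.8, 0.0, 0.0] [ 0.531 -0.136  0.267]
[0.0, -0.005, -0.007] [-1.8, -0.0, -0.0] [ 0.524 -0.134  0.273]
[0.0, -0.005, -0.007] [-1.8, 0.0, 0.0] [ 0.518 -0.132  0.278]
[0.0, 0.01, -0.0] [-0.0, 0.0, 0.0] [ 0.527 -0.135  0.281]
[0.0, 0.01, -0.0] [-0.0, 0.0, 0.0] [ 0.536 -0.138  0.284]
[0.0, 0.01, -0.0] [-0.0, 0.0, 0.0] [ 0.545 -0.141  0.287]
[0.0, 0.01, 0.0] [-0.0, 0.0, 0.0] [ 0.554 -0.144  0.291]
[0.0, 0.01, 0.0] [-0.0, 0.0, 0.0] [ 0.563 -0.148  0.294]
[0.0, 0.01, 0.0] [-0.0, 0.0, 0.0] [ 0.572 -0.151  0.
[... 392 characters left out ...]
1 q2 q4 q6 0.4323539085558382 1.926768571536311 0.4683109081386647
0.1 q2 q4 q6 0.3676698752469324 1.8936390788743176 0.5661244341095637
0.2 q2 q4 q6 0.47062330617141646 2.003558286092699 0.5103314286461882
0.2 q2 q4 q6 0.3478005274656115 2.139696541531296 0.3399363192339062
0.2 q2 q4 q6 0.39596109600680407 2.0013556615804062 0.4301166306436035
0.2 q2 q4 q6 0.3267551300386038 1.9682423912736917 0.5324358669185183
0.28 q2 q4 q6 0.4562057137573571 2.032953978514677 0.49535332863826964
0.28 q2 q4 q6 0.3213428811510045 2.195950540213542 0.310139966866267
0.28 q2 q4 q6 0.36744410795999904 2.0597585351249412 0.40023074514587353
0.28 q2 q4 q6 0.29429713281175773 2.026544780936992 0.5065914744820641
```

>>> arm_command(
  plan=[
    {"claw": 1, "tx": 0, "ty": -0.006, "tz": -0.007, "ax": -1.8, "ay": 0, "az": 0},
    {"claw": 1, "tx": 0, "ty": -0.006, "tz": -0.008, "ax": -1.8, "ay": 0, "az": 0},
    {"claw": 1, "tx": 0, "ty": -0.006, "tz": -0.007, "ax": -1.8, "ay": 0, "az": 0},
    {"claw": 1, "tx": 0, "ty": -0.006, "tz": -0.008, "ax": -1.8, "ay": 0, "az": 0},
    {"claw": 1, "tx": 0, "ty": -0.006, "tz": -0.007, "ax": -1.8, "ay": 0, "az": 0},
    {"claw": 1, "tx": 0, "ty": -0.006, "tz": -0.007, "ax": -1.8, "ay": 0, "az": 0},
    {"claw": 1, "tx": 0, "ty": -0.005, "tz": -0.008, "ax": -1.8, "ay": 0, "az": 0},
    {"claw": 1, "tx": 0, "ty": -0.006, "tz": -0.007, "ax": -1.8, "ay": 0, "az": 0},
    {"claw": 1, "tx": 0, "ty": -0.005, "tz": -0.007, "ax": -1.8, "ay": 0, "az": 0},
    {"claw": 1, "tx": 0, "ty": -0.005, "tz": -0.007, "ax": -1.8, "ay": 0, "az": 0},
  ],
)

```text
clock: 13.18
tcp_pos: [0.5166, -0.1319, 0.2771]
orientation: [2.341, 1.667, 0.264]
contact_force: [-0.5, -0.2, -2.0]
grip_width: 0.0108
gripper_force: 68.4
```

Run:
```python
from h import *
r.grab_frame('wrist')
o=r.get_obs();print(o['clock'],o['joints'],o['tcp_pos'],o['contact_force'],o['moment'],o['grip_width'],o['gripper_force'])
look('w5',('board','board_grip'))
Rm=R.from_rotvec(o['orientation']).as_matrix();print('tilt',np.degrees(np.arccos(-Rm[2,2])))
im=snap('side','s5.png')
a=cv2.imread('pics/w5.png')[60:420]; b=cv2.cvtColor(im,cv2.COLOR_RGB2BGR)
p=proj('side',[[.5455,-.1446,.1]])[0]; print(p); x,y=int(p[0]),int(p[1])
b=cv2.resize(b[max(0,y-60):y+60,max(0,x-45):x+45],(270,360)); 
cv2.imwrite('pics/c5.png',np.hstack([a[:, :500],b]))
```

```text
13.2333 [ 0.282   0.3633 -0.2017  2.1089  0.3805  0.3914 -0.5606] [ 0.5156 -0.1314  0.2777] [-1.7217  0.7885 -1.5648] [ 0.1607  0.6421 -0.0028] 0.011092731143148645 68.35318207740784
13.2333 [ 0.5156 -0.1314  0.2777] [2.3391 1.6662 0.2654] F [-1.7217  0.7885 -1.5648] 0.06817173995181124
board [(array([ 0.5402, -0.1429,  0.0643]), 0.75)]
board_grip [(array([ 0.5584, -0.1433,  0.1502]), 0.75)]
tilt 18.12634448119518
[291.071  171.7883]
```

View pics/c5.png

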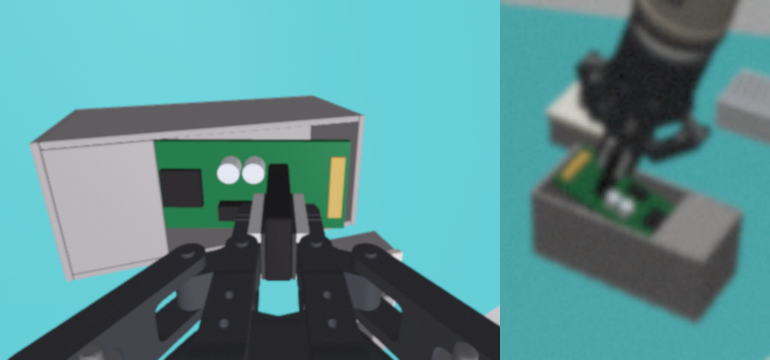

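The board is held tilted at 18°, with its +x end level with the rim at about (350,145) and nothing touching. Next is the slide out and lift.

>>> arm_command(
  plan=[
    {"claw": 1, "tx": 0, "ty": 0.006, "tz": 0, "ax": 0, "ay": 0, "az": 0},
    {"claw": 1, "tx": 0, "ty": 0.01, "tz": 0, "ax": 0, "ay": 0, "az": 0},
    {"claw": 1, "tx": 0, "ty": 0.012, "tz": 0, "ax": 0, "ay": 0, "az": 0},
    {"claw": 1, "tx": 0, "ty": 0.012, "tz": 0, "ax": 0, "ay": 0, "az": 0},
    {"claw": 1, "tx": 0, "ty": 0.012, "tz": 0, "ax": 0, "ay": 0, "az": 0},
    {"claw": 1, "tx": 0, "ty": 0.008, "tz": 0, "ax": 0, "ay": 0, "az": 0},
    {"claw": 1, "tx": 0, "ty": 0.002, "tz": 0, "ax": 0, "ay": 0, "az": 0},
    {"claw": 1, "tx": 0, "ty": 0, "tz": 0, "ax": 0, "ay": 0, "az": 0},
    {"claw": 1, "tx": 0, "ty": 0, "tz": 0, "ax": 0, "ay": 0, "az": 0},
    {"claw": 1, "tx": 0, "ty": 0, "tz": 0, "ax": 0, "ay": 0, "az": 0},
  ],
)

```text
clock: 14.27
tcp_pos: [0.5725, -0.1511, 0.2957]
orientation: [2.342, 1.668, 0.263]
contact_force: [-0.5, 0.2, -3.3]
grip_width: 0.011
gripper_force: 68.3
```

>>> arm_command(
  plan=[
    {"claw": 1, "tx": 0, "ty": 0.003, "tz": -0.008, "ax": 0, "ay": 0, "az": 0},
    {"claw": 1, "tx": 0, "ty": 0.004, "tz": -0.012, "ax": 0, "ay": 0, "az": 0},
    {"claw": 1, "tx": 0, "ty": 0.004, "tz": -0.012, "ax": 0, "ay": 0, "az": 0},
    {"claw": 1, "tx": 0, "ty": 0.004, "tz": -0.012, "ax": 0, "ay": 0, "az": 0},
    {"claw": 1, "tx": 0, "ty": 0.004, "tz": -0.012, "ax": 0, "ay": 0, "az": 0},
    {"claw": 1, "tx": 0, "ty": 0.004, "tz": -0.012, "ax": 0, "ay": 0, "az": 0},
    {"claw": 1, "tx": 0, "ty": 0.004, "tz": -0.012, "ax": 0, "ay": 0, "az": 0},
    {"claw": 1, "tx": 0, "ty": 0.002, "tz": -0.006, "ax": 0, "ay": 0, "az": 0},
    {"claw": 1, "tx": 0, "ty": 0, "tz": 0, "ax": 0, "ay": 0, "az": 0},
    {"claw": 1, "tx": 0, "ty": 0, "tz": 0, "ax": 0, "ay": 0, "az": 0},
  ],
)

```text
clock: 15.1
tcp_pos: [0.5738, -0.1515, 0.3871]
orientation: [2.341, 1.667, 0.264]
contact_force: [0.2, 0.1, -2.1]
grip_width: 0.0107
gripper_force: 68.5
```

Run:
```python
from h import *
plan([.5687,.1265,.30],Rd(np.radians(-16.2)),18)
```

```text
[0.015, -0.007, 0.003] [1.0, 0.0, -0.2]
[0.014, -0.006, 0.003] [1.0, 0.0, -0.2]
[0.015, -0.006, 0.003] [1.0, 0.0, -0.2]
[0.015, -0.006, 0.003] [1.0, 0.0, -0.2]
[0.015, -0.006, 0.003] [1.0, 0.0, -0.1]
[0.015, -0.006, 0.004] [1.0, 0.0, -0.2]
[0.014, -0.006, 0.004] [1.0, 0.0, -0.1]
[0.015, -0.006, 0.004] [1.0, 0.0, -0.2]
[0.015, -0.006, 0.004] [1.0, 0.0, -0.1]
[0.014, -0.006, 0.004] [1.0, 0.1, -0.2]
[0.015, -0.005, 0.004] [1.0, 0.0, -0.1]
[0.014, -0.005, 0.004] [1.0, 0.1, -0.2]
[0.015, -0.005, 0.004] [1.0, 0.0, -0.2]
[0.015, -0.005, 0.004] [1.0, 0.1, -0.1]
[0.014, -0.005, 0.005] [1.0, 0.0, -0.2]
[0.015, -0.005, 0.004] [1.0, 0.1, -0.1]
[0.014, -0.005, 0.005] [1.0, 0.0, -0.2]
[0.0147, -0.0058, 0.0048] [1.01, 0.08, -0.1]
end [0.5687 0.1265 0.3   ]
```

>>> arm_command(
  plan=[
    {"claw": 1, "tx": 0.01, "ty": -0.005, "tz": 0.002, "ax": 1, "ay": 0, "az": -0.2},
    {"claw": 1, "tx": 0.014, "ty": -0.006, "tz": 0.003, "ax": 1, "ay": 0, "az": -0.2},
    {"claw": 1, "tx": 0.015, "ty": -0.006, "tz": 0.003, "ax": 1, "ay": 0, "az": -0.2},
    {"claw": 1, "tx": 0.015, "ty": -0.006, "tz": 0.003, "ax": 1, "ay": 0, "az": -0.2},
    {"claw": 1, "tx": 0.015, "ty": -0.006, "tz": 0.003, "ax": 1, "ay": 0, "az": -0.1},
    {"claw": 1, "tx": 0.015, "ty": -0.006, "tz": 0.004, "ax": 1, "ay": 0, "az": -0.2},
    {"claw": 1, "tx": 0.015, "ty": -0.006, "tz": 0.004, "ax": 1, "ay": 0, "az": -0.1},
    {"claw": 1, "tx": 0.015, "ty": -0.006, "tz": 0.004, "ax": 1, "ay": 0, "az": -0.2},
    {"claw": 1, "tx": 0.015, "ty": -0.006, "tz": 0.004, "ax": 1, "ay": 0, "az": -0.1},
    {"claw": 1, "tx": 0.015, "ty": -0.006, "tz": 0.004, "ax": 1, "ay": 0.1, "az": -0.2},
  ],
)

```text
clock: 15.93
tcp_pos: [0.5714, 0.0023, 0.3381]
orientation: [2.438, 1.793, 0.115]
contact_force: [-0.0, 0.0, -2.9]
grip_width: 0.0112
gripper_force: 68.3
```

>>> arm_command(
  plan=[
    {"claw": 1, "tx": 0.015, "ty": -0.005, "tz": 0.004, "ax": 1, "ay": 0, "az": -0.1},
    {"claw": 1, "tx": 0.015, "ty": -0.005, "tz": 0.004, "ax": 1, "ay": 0.1, "az": -0.2},
    {"claw": 1, "tx": 0.015, "ty": -0.005, "tz": 0.004, "ax": 1, "ay": 0, "az": -0.2},
    {"claw": 1, "tx": 0.015, "ty": -0.005, "tz": 0.004, "ax": 1, "ay": 0.1, "az": -0.1},
    {"claw": 1, "tx": 0.015, "ty": -0.005, "tz": 0.005, "ax": 1, "ay": 0, "az": -0.2},
    {"claw": 1, "tx": 0.015, "ty": -0.005, "tz": 0.004, "ax": 1, "ay": 0.1, "az": -0.1},
    {"claw": 1, "tx": 0.014, "ty": -0.005, "tz": 0.005, "ax": 1, "ay": 0, "az": -0.2},
    {"claw": 1, "tx": 0.01, "ty": -0.006, "tz": 0.005, "ax": 1, "ay": 0.1, "az": -0.1},
    {"claw": 1, "tx": 0.004, "ty": -0.002, "tz": 0, "ax": 0, "ay": 0, "az": 0},
    {"claw": 1, "tx": 0, "ty": 0, "tz": 0, "ax": 0, "ay": 0, "az": 0},
  ],
)

```text
clock: 16.77
tcp_pos: [0.5672, 0.1264, 0.3007]
orientation: [-2.509, -1.888, 0.001]
contact_force: [0.6, -0.2, -2.0]
grip_width: 0.0111
gripper_force: 68.3
```

Run:
```python
from h import *
r.grab_frame('wrist')
look('w6',('board','board_grip','tray'))
im=cv2.cvtColor(snap('top','t6.png'),cv2.COLOR_RGB2BGR)
s=cv2.cvtColor(snap('side','s6.png'),cv2.COLOR_RGB2BGR)
for c in('top','side'):
  for t in('board','tray'): print(c,t,[(w(c,d['location']),d['confidence']) for d in r.tip_of(t,c)[:1]])
a=cv2.imread('pics/w6.png')
p=proj('side',[[.5315,.1345,.05]])[0].astype(int); print(p)
b=cv2.resize(s[max(0,p[1]-100):p[1]+100,max(0,p[0]-80):p[0]+80],(336,420))
cv2.imwrite('pics/c6.png',np.hstack([a[:,:460],b]))
```

```text
16.8167 [0.5676 0.1252 0.3011] [-2.5115 -1.8871  0.0001] F [-0.0517 -0.6097 -3.1026] 0.017927694541151843
board []
board_grip [(array([0.5695, 0.1236, 0.1647]), 0.67)]
tray [(array([ 0.5351,  0.1343, -0.003 ]), 0.65)]
top board [(array([0.5308, 0.1339, 0.0942]), 0.78)]
top tray []
side board [(array([0.5305, 0.135 , 0.0897]), 0.93)]
side tray [(array([0.5299, 0.1345, 0.0011]), 0.92)]
[273 264]
```

View pics/c6.png

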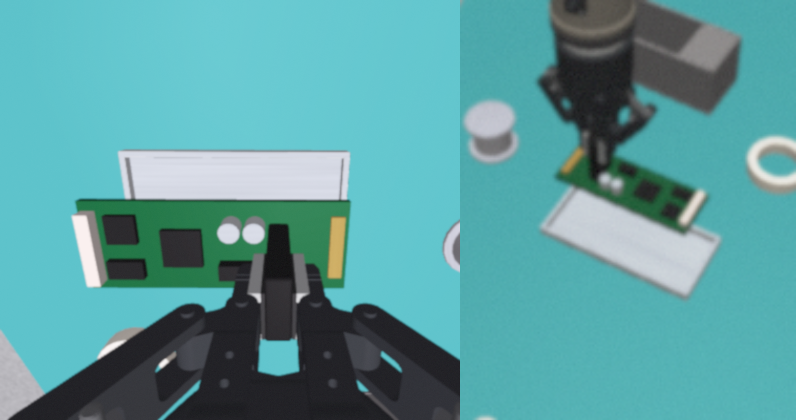

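The wrist view shows the tray's far lip corners at (119,151) and (349,151). The board's far corners are at (77,200) and (350,201), parallel to the tray. I'll work out the offset from these.

Run:
```python
from h import *
t,y=fit('w6',[(119.5,151),(349,151)],[(-.095,.044),(.095,.044)],.012,'tray')
b,yb=fit('w6',[(77,200),(350,201)],[(-.08,.029),(.08,.029)],.096,'board')
T=np.load('w6.npy');
Rm=R.from_rotvec(r.get_obs()['orientation']).as_matrix(); print(y-yb, Rm.T@np.r_[t-b,0])
```

```text
tray xy [0.5323 0.1337] yaw -16.16030383146311 res mm [[1.4993201269581369, -0.4344665395484837], [-1.4993201269580814, 0.4344665395484837]]
board xy [0.5306 0.1337] yaw -16.376208089347834 res mm [[1.0555702197149186, -0.310194977695355], [-1.0555702197148076, 0.310194977695355]]
0.0037682401691633838 [0.0004 0.0017 0.    ]
```

>>> arm_command(
  plan=[
    {"claw": 1, "tx": 0, "ty": 0.001, "tz": 0.006, "ax": 0, "ay": 0, "az": 0},
    {"claw": 1, "tx": 0, "ty": 0, "tz": 0.012, "ax": 0, "ay": 0, "az": 0},
    {"claw": 1, "tx": 0, "ty": 0, "tz": 0.016, "ax": 0, "ay": 0, "az": 0},
    {"claw": 1, "tx": 0, "ty": 0, "tz": 0.016, "ax": 0, "ay": 0, "az": 0},
    {"claw": 1, "tx": 0, "ty": 0, "tz": 0.014, "ax": 0, "ay": 0, "az": 0},
    {"claw": 1, "tx": 0, "ty": 0, "tz": 0.01, "ax": 0, "ay": 0, "az": 0},
    {"claw": 1, "tx": 0, "ty": 0, "tz": 0.006, "ax": 0, "ay": 0, "az": 0},
    {"claw": 1, "tx": 0, "ty": 0, "tz": 0.004, "ax": 0, "ay": 0, "az": 0},
    {"claw": 1, "tx": 0, "ty": 0, "tz": 0, "ax": 0, "ay": 0, "az": 0},
    {"claw": 1, "tx": 0, "ty": 0, "tz": 0, "ax": 0, "ay": 0, "az": 0},
  ],
)

```text
clock: 18.15
tcp_pos: [0.5689, 0.1249, 0.2174]
orientation: [-2.512, -1.886, -0.001]
contact_force: [-0.7, 0.6, -1.5]
grip_width: 0.011
gripper_force: 68.3
```

>>> arm_command(
  plan=[
    {"claw": 1, "tx": 0, "ty": 0, "tz": 0.001, "ax": 0, "ay": 0, "az": 0},
    {"claw": 1, "tx": 0, "ty": 0, "tz": 0.001, "ax": 0, "ay": 0, "az": 0},
    {"claw": 1, "tx": 0, "ty": 0, "tz": 0, "ax": 0, "ay": 0, "az": 0},
    {"claw": 1, "tx": 0, "ty": 0, "tz": 0, "ax": 0, "ay": 0, "az": 0},
    {"claw": 1, "tx": 0, "ty": 0, "tz": 0, "ax": 0, "ay": 0, "az": 0},
    {"claw": 1, "tx": 0, "ty": 0, "tz": 0, "ax": 0, "ay": 0, "az": 0},
    {"claw": 1, "tx": 0, "ty": 0, "tz": 0, "ax": 0, "ay": 0, "az": 0},
    {"claw": 1, "tx": 0, "ty": 0, "tz": 0, "ax": 0, "ay": 0, "az": 0},
    {"claw": 1, "tx": 0, "ty": 0, "tz": 0, "ax": 0, "ay": 0, "az": 0},
    {"claw": 1, "tx": 0, "ty": 0, "tz": 0, "ax": 0, "ay": 0, "az": 0},
  ],
)

```text
clock: 18.98
tcp_pos: [0.5687, 0.1248, 0.2152]
orientation: [-2.512, -1.886, -0.0]
contact_force: [-0.7, 0.3, -2.1]
grip_width: 0.0105
gripper_force: 68.3
```

>>> arm_command(
  plan=[
    {"claw": 1, "tx": 0, "ty": 0, "tz": 0.001, "ax": 0, "ay": 0, "az": 0},
    {"claw": 1, "tx": 0, "ty": 0, "tz": 0, "ax": 0, "ay": 0, "az": 0},
    {"claw": 1, "tx": 0, "ty": 0, "tz": 0.001, "ax": 0, "ay": 0, "az": 0},
    {"claw": 1, "tx": 0, "ty": 0, "tz": 0, "ax": 0, "ay": 0, "az": 0},
    {"claw": 1, "tx": 0, "ty": 0, "tz": 0.001, "ax": 0, "ay": 0, "az": 0},
    {"claw": 1, "tx": 0, "ty": 0, "tz": 0, "ax": 0, "ay": 0, "az": 0},
    {"claw": 1, "tx": 0, "ty": 0, "tz": 0, "ax": 0, "ay": 0, "az": 0},
    {"claw": 1, "tx": 0, "ty": 0, "tz": 0, "ax": 0, "ay": 0, "az": 0},
    {"claw": 1, "tx": 0, "ty": 0, "tz": 0, "ax": 0, "ay": 0, "az": 0},
    {"claw": 1, "tx": 0, "ty": 0, "tz": 0, "ax": 0, "ay": 0, "az": 0},
  ],
)

```text
clock: 19.82
tcp_pos: [0.5687, 0.1248, 0.213]
orientation: [2.512, 1.886, 0.0]
contact_force: [-3.2, -1.0, 7.4]
grip_width: 0.0111
gripper_force: 69.7
```

>>> arm_command(
  plan=[
    {"claw": 0.5, "tx": 0, "ty": 0, "tz": 0, "ax": 0, "ay": 0, "az": 0},
    {"claw": 0.5, "tx": 0, "ty": 0, "tz": 0, "ax": 0, "ay": 0, "az": 0},
    {"claw": 0.5, "tx": 0, "ty": 0, "tz": 0, "ax": 0, "ay": 0, "az": 0},
    {"claw": 0.5, "tx": 0, "ty": 0, "tz": 0, "ax": 0, "ay": 0, "az": 0},
    {"claw": 0.5, "tx": 0, "ty": 0, "tz": 0, "ax": 0, "ay": 0, "az": 0},
    {"claw": 0.5, "tx": 0, "ty": 0, "tz": -0.012, "ax": 0, "ay": 0, "az": 0},
    {"claw": 0.5, "tx": 0, "ty": 0, "tz": -0.022, "ax": 0, "ay": 0, "az": 0},
    {"claw": 0.5, "tx": 0, "ty": 0, "tz": -0.03, "ax": 0, "ay": 0, "az": 0},
    {"claw": 0.5, "tx": 0, "ty": 0, "tz": -0.03, "ax": 0, "ay": 0, "az": 0},
    {"claw": 0.5, "tx": 0, "ty": 0, "tz": -0.03, "ax": 0, "ay": 0, "az": 0},
  ],
)

```text
clock: 20.65
tcp_pos: [0.5684, 0.1248, 0.3383]
orientation: [-2.512, -1.886, -0.001]
contact_force: [0.3, 1.2, -0.7]
grip_width: 0.0426
gripper_force: 0.0
```

Run:
```python
from h import *
look('w7',('board','tray'))
plan([.6208,-.3383,.38],Rd(np.radians(-19.7)),18)
```

```text
20.65 [0.5684 0.1248 0.3383] [-2.5116 -1.8862 -0.0006] F [ 0.3267  1.192  -0.6578] 0.6873782864101982
board [(array([0.5305, 0.133 , 0.0013]), 0.57)]
tray []
[-0.024, 0.01, -0.002] [0.0, -0.0, 0.2]
[-0.024, 0.01, -0.002] [0.0, -0.0, 0.2]
[-0.024, 0.01, -0.002] [0.0, -0.0, 0.2]
[-0.024, 0.01, -0.002] [0.0, -0.0, 0.2]
[-0.024, 0.01, -0.002] [0.0, -0.0, 0.2]
[-0.024, 0.01, -0.002] [0.0, -0.0, 0.2]
[-0.024, 0.011, -0.002] [0.0, -0.0, 0.2]
[-0.024, 0.011, -0.002] [0.0, -0.0, 0.2]
[-0.023, 0.011, -0.002] [0.0, -0.0, 0.2]
[-0.023, 0.011, -0.003] [0.0, -0.0, 0.2]
[-0.024, 0.011, -0.002] [0.0, -0.0, 0.2]
[-0.023, 0.011, -0.003] [0.0, -0.0, 0.2]
[-0.023, 0.011, -0.002] [0.0, -0.0, 0.2]
[-0.023, 0.011, -0.003] [0.1, -0.0, 0.2]
[-0.024, 0.011, -0.002] [0.0, -0.1, 0.2]
[-0.023, 0.011, -0.003] [0.1, -0.0, 0.2]
[-0.024, 0.011, -0.002] [0.0, -0.1, 0.1]
[-0.0231, 0.0104, -0.0027] [0.09, -0.02, 0.19]
end [ 0.6208 -0.3383  0.38  ]
```

>>> arm_command(
  plan=[
    {"claw": 0.5, "tx": -0.016, "ty": 0.007, "tz": -0.003, "ax": 0, "ay": 0, "az": 0.2},
    {"claw": 0.5, "tx": -0.024, "ty": 0.01, "tz": -0.003, "ax": 0, "ay": 0, "az": 0.2},
    {"claw": 0.5, "tx": -0.024, "ty": 0.01, "tz": -0.003, "ax": 0, "ay": 0, "az": 0.2},
    {"claw": 0.5, "tx": -0.024, "ty": 0.01, "tz": -0.003, "ax": 0, "ay": 0, "az": 0.2},
    {"claw": 0.5, "tx": -0.024, "ty": 0.01, "tz": -0.003, "ax": 0, "ay": 0, "az": 0.2},
    {"claw": 0.5, "tx": -0.024, "ty": 0.01, "tz": -0.003, "ax": 0, "ay": 0, "az": 0.2},
    {"claw": 0.5, "tx": -0.024, "ty": 0.011, "tz": -0.003, "ax": 0, "ay": 0, "az": 0.2},
    {"claw": 0.5, "tx": -0.024, "ty": 0.011, "tz": -0.003, "ax": 0, "ay": 0, "az": 0.2},
    {"claw": 0.5, "tx": -0.023, "ty": 0.011, "tz": -0.003, "ax": 0, "ay": 0, "az": 0.2},
    {"claw": 0.5, "tx": -0.023, "ty": 0.011, "tz": -0.003, "ax": 0, "ay": 0, "az": 0.2},
  ],
)

```text
clock: 21.63
tcp_pos: [0.597, -0.1262, 0.3655]
orientation: [-2.544, -1.841, 0.002]
contact_force: [-0.7, 0.3, 0.6]
grip_width: 0.0426
gripper_force: 0.0
```

>>> arm_command(
  plan=[
    {"claw": 0, "tx": -0.024, "ty": 0.011, "tz": -0.002, "ax": 0, "ay": 0, "az": 0.2},
    {"claw": 0, "tx": -0.023, "ty": 0.011, "tz": -0.002, "ax": 0, "ay": 0, "az": 0.2},
    {"claw": 0, "tx": -0.023, "ty": 0.011, "tz": -0.002, "ax": 0, "ay": 0, "az": 0.2},
    {"claw": 0, "tx": -0.023, "ty": 0.011, "tz": -0.002, "ax": 0, "ay": 0, "az": 0.2},
    {"claw": 0, "tx": -0.024, "ty": 0.011, "tz": -0.002, "ax": 0, "ay": 0, "az": 0.2},
    {"claw": 0, "tx": -0.023, "ty": 0.011, "tz": -0.002, "ax": 0, "ay": 0, "az": 0.2},
    {"claw": 0, "tx": -0.024, "ty": 0.011, "tz": -0.002, "ax": 0, "ay": 0, "az": 0.1},
    {"claw": 0, "tx": -0.023, "ty": 0.01, "tz": 0, "ax": 0, "ay": 0, "az": 0.2},
    {"claw": 0, "tx": -0.008, "ty": 0.004, "tz": 0, "ax": 0, "ay": 0, "az": 0},
    {"claw": 0, "tx": 0, "ty": 0, "tz": 0, "ax": 0, "ay": 0, "az": 0},
  ],
)

```text
clock: 22.47
tcp_pos: [0.6193, -0.3418, 0.3787]
orientation: [-2.572, -1.803, 0.003]
contact_force: [-0.4, -0.3, 0.5]
grip_width: 0.0852
gripper_force: 0.0
```

Run:
```python
from h import *
r.grab_frame('wrist')
look('w8',('case','case_grip','heatsink'))
im=cv2.cvtColor(snap('top','t8.png'),cv2.COLOR_RGB2BGR)
for t in('board','tray','case'): print(t,[(w('top',d['location']),d['confidence']) for d in r.tip_of(t,'top')[:1]])
a=cv2.imread('pics/w8.png'); b=cv2.resize(im[170:290,180:270],(315,420),interpolation=cv2.INTER_CUBIC)
cv2.imwrite('pics/c8.png',np.hstack([a[:,60:500],b]))
```

```text
22.5167 [ 0.6198 -0.3392  0.3789] [-2.5683 -1.8054  0.0007] F [-0.5716  1.2427 -0.4781] 0.039319139960684465
case [(array([ 0.6196, -0.3359,  0.0002]), 0.78)]
case_grip [(array([ 0.6222, -0.3367,  0.0675]), 0.74), (array([ 0.6199, -0.337 , -0.0012]), 0.48)]
heatsink [(array([ 0.4527, -0.3876, -0.0038]), 0.92)]
board [(array([0.5301, 0.1366, 0.0013]), 0.92)]
tray [(array([0.5304, 0.1359, 0.0002]), 0.88)]
case [(array([ 0.6212, -0.3402,  0.0033]), 0.93)]
```

View pics/c8.png

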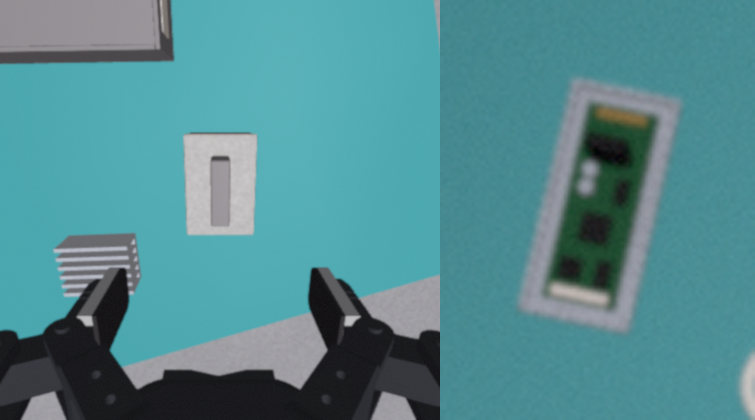

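The board lies inside the tray with an even margin all round, and the case stands square with its rib at (220,190). I'll regrasp the case now.

>>> arm_command(
  plan=[
    {"claw": 0, "tx": 0.001, "ty": 0.001, "tz": 0.012, "ax": 0, "ay": 0, "az": 0},
    {"claw": 0, "tx": 0, "ty": 0, "tz": 0.022, "ax": 0, "ay": 0, "az": 0},
    {"claw": 0, "tx": 0, "ty": 0, "tz": 0.025, "ax": 0, "ay": 0, "az": 0},
    {"claw": 0, "tx": 0, "ty": 0, "tz": 0.025, "ax": 0, "ay": 0, "az": 0},
    {"claw": 0, "tx": 0, "ty": 0, "tz": 0.025, "ax": 0, "ay": 0, "az": 0},
    {"claw": 0, "tx": 0, "ty": 0, "tz": 0.02, "ax": 0, "ay": 0, "az": 0},
    {"claw": 0, "tx": 0, "ty": 0, "tz": 0.014, "ax": 0, "ay": 0, "az": 0},
    {"claw": 0, "tx": 0, "ty": 0, "tz": 0.008, "ax": 0, "ay": 0, "az": 0},
    {"claw": 0, "tx": 0, "ty": 0, "tz": 0.003, "ax": 0, "ay": 0, "az": 0},
    {"claw": 0, "tx": 0, "ty": 0, "tz": 0, "ax": 0, "ay": 0, "az": 0},
  ],
)

```text
clock: 23.75
tcp_pos: [0.6217, -0.3381, 0.2257]
orientation: [-2.568, -1.808, -0.0]
contact_force: [0.1, 0.4, 0.4]
grip_width: 0.0852
gripper_force: 0.0
```

>>> arm_command(
  plan=[
    {"claw": 0.4, "tx": 0, "ty": 0, "tz": 0, "ax": 0, "ay": 0, "az": 0},
    {"claw": 0.6, "tx": 0, "ty": 0, "tz": 0, "ax": 0, "ay": 0, "az": 0},
    {"claw": 1, "tx": 0, "ty": 0, "tz": 0, "ax": 0, "ay": 0, "az": 0},
    {"claw": 1, "tx": 0, "ty": 0, "tz": 0, "ax": 0, "ay": 0, "az": 0},
    {"claw": 1, "tx": 0, "ty": 0, "tz": 0, "ax": 0, "ay": 0, "az": 0},
    {"claw": 1, "tx": 0, "ty": 0, "tz": 0, "ax": 0, "ay": 0, "az": 0},
    {"claw": 1, "tx": 0, "ty": 0, "tz": 0, "ax": 0, "ay": 0, "az": 0},
    {"claw": 1, "tx": 0, "ty": 0, "tz": 0, "ax": 0, "ay": 0, "az": 0},
    {"claw": 1, "tx": 0, "ty": 0, "tz": 0, "ax": 0, "ay": 0, "az": 0},
    {"claw": 1, "tx": 0, "ty": 0, "tz": 0, "ax": 0, "ay": 0, "az": 0},
  ],
  squeeze=50,
)

```text
clock: 24.58
tcp_pos: [0.6216, -0.3382, 0.2265]
orientation: [-2.569, -1.808, -0.0]
contact_force: [-2.3, 0.7, 5.1]
grip_width: 0.017
gripper_force: 51.2
```

Run:
```python
from h import *
o=r.get_obs();p=np.array(o['tcp_pos']);Rm=R.from_rotvec(o['orientation']).as_matrix();print(p,o['orientation'],o['contact_force'],o['grip_width'])
u=p+[0,0,.12]; plan([.5696,-.1515,u[2]],Rd(np.radians(-19.1)),12,u,Rm)
```

```text
[ 0.6216 -0.3382  0.2265] [-2.5687 -1.8085 -0.0003] [-2.2622  0.6888  5.0633] 0.01700094042615362
[0.013, -0.009, 0.0] [-0.0, -0.0, -0.1]
[0.013, -0.009, 0.0] [-0.0, -0.0, -0.0]
[0.013, -0.009, 0.0] [-0.0, -0.0, -0.1]
[0.013, -0.009, 0.0] [-0.0, -0.0, -0.0]
[0.013, -0.009, 0.0] [-0.0, -0.0, -0.1]
[0.013, -0.009, 0.0] [-0.0, -0.0, -0.0]
[0.013, -0.01, 0.0] [-0.0, -0.0, -0.1]
[0.014, -0.009, 0.0] [-0.0, -0.0, -0.0]
[0.013, -0.01, 0.0] [-0.0, -0.0, -0.1]
[0.014, -0.009, 0.0] [-0.0, -0.0, -0.0]
[0.013, -0.01, 0.0] [-0.0, -0.0, -0.1]
[0.0138, -0.0091, 0.0] [-0.0, -0.02, -0.0]
end [ 0.5695 -0.1515  0.3466]
```

>>> arm_command(
  plan=[
    {"claw": 1, "tx": 0, "ty": 0, "tz": -0.006, "ax": 0, "ay": 0, "az": 0},
    {"claw": 1, "tx": 0, "ty": 0, "tz": -0.014, "ax": 0, "ay": 0, "az": 0},
    {"claw": 1, "tx": 0, "ty": 0, "tz": -0.02, "ax": 0, "ay": 0, "az": 0},
    {"claw": 1, "tx": 0, "ty": 0, "tz": -0.02, "ax": 0, "ay": 0, "az": 0},
    {"claw": 1, "tx": 0, "ty": 0, "tz": -0.02, "ax": 0, "ay": 0, "az": 0},
    {"claw": 1, "tx": 0, "ty": 0, "tz": -0.02, "ax": 0, "ay": 0, "az": 0},
    {"claw": 1, "tx": 0, "ty": 0, "tz": -0.014, "ax": 0, "ay": 0, "az": 0},
    {"claw": 1, "tx": 0, "ty": 0, "tz": -0.006, "ax": 0, "ay": 0, "az": 0},
    {"claw": 1, "tx": 0.007, "ty": -0.005, "tz": 0, "ax": 0, "ay": 0, "az": -0.1},
    {"claw": 1, "tx": 0.013, "ty": -0.009, "tz": 0, "ax": 0, "ay": 0, "az": -0.1},
  ],
)

```text
clock: 25.42
tcp_pos: [0.6143, -0.3161, 0.3453]
orientation: [2.568, 1.809, -0.001]
contact_force: [-0.6, 0.7, -4.2]
grip_width: 0.0168
gripper_force: 50.1
```

>>> arm_command(
  plan=[
    {"claw": 1, "tx": 0.018, "ty": -0.013, "tz": 0, "ax": 0, "ay": 0, "az": -0.1},
    {"claw": 1, "tx": 0.02, "ty": -0.014, "tz": 0, "ax": 0, "ay": 0, "az": -0.1},
    {"claw": 1, "tx": 0.02, "ty": -0.014, "tz": 0, "ax": 0, "ay": 0, "az": -0.1},
    {"claw": 1, "tx": 0.02, "ty": -0.014, "tz": 0, "ax": 0, "ay": 0, "az": -0.1},
    {"claw": 1, "tx": 0.02, "ty": -0.014, "tz": 0, "ax": 0, "ay": 0, "az": 0},
    {"claw": 1, "tx": 0.018, "ty": -0.013, "tz": 0, "ax": 0, "ay": 0, "az": 0},
    {"claw": 1, "tx": 0.013, "ty": -0.009, "tz": 0, "ax": 0, "ay": 0, "az": 0},
    {"claw": 1, "tx": 0.007, "ty": -0.005, "tz": 0, "ax": 0, "ay": 0, "az": 0},
    {"claw": 1, "tx": 0.003, "ty": -0.002, "tz": 0, "ax": 0, "ay": 0, "az": 0},
    {"claw": 1, "tx": 0, "ty": 0, "tz": 0, "ax": 0, "ay": 0, "az": 0},
  ],
)

```text
clock: 26.25
tcp_pos: [0.5683, -0.1509, 0.3458]
orientation: [-2.558, -1.823, 0.0]
contact_force: [0.5, -0.3, -3.3]
grip_width: 0.0166
gripper_force: 50.2
```

Run:
```python
from h import *
r.grab_frame('wrist');r.grab_frame('wrist')
look('w9',('case','bin_rest'))
o=r.get_obs();p=np.array(o['tcp_pos']);Rm=R.from_rotvec(o['orientation']).as_matrix()
d=Rm.T@(np.array([.5696,-.1515,.3085])-p);print(d,R.from_matrix(Rm.T@Rd(np.radians(-19.1))).as_rotvec(degrees=True))
for t in('bin','case'): print(t,[(w('side',x['location']),x['confidence']) for x in (r.grab_frame('side'),r.tip_of(t,'side'))[1][:1]])
```

```text
26.35 [ 0.5685 -0.1525  0.3459] [ 2.5604  1.8199 -0.0003] F [-0.3447 -0.628  -3.4615] 0.009077417592535185
case [(array([ 0.5689, -0.1529,  0.1198]), 0.96)]
bin_rest []
[0.0013 0.0007 0.0374] [-0.0001 -0.0005 -0.1106]
bin [(array([ 0.5501, -0.1453,  0.002 ]), 0.78)]
case [(array([ 0.5726, -0.1542,  0.115 ]), 0.89)]
```

View pics/w9.png

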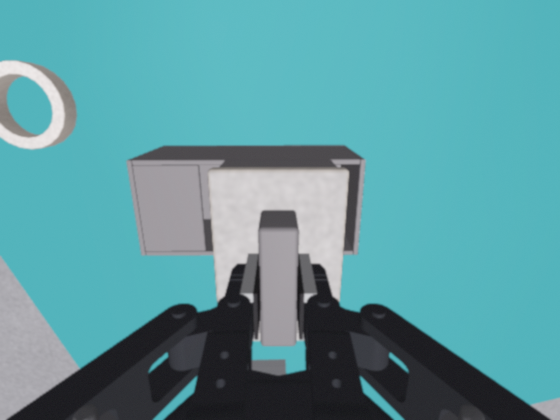

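The case hangs square over the mouth. The bin rim corners are at (129,159), (364,159), (357,254) and (141,254), and the lid's far corners at (209,169) and (348,168).

Run:
```python
from h import *
e=np.array([(-1,1),(1,1),(1,-1),(-1,-1)])
t,y=fit('w9',[(129,159.5),(364,159.5),(357,254.5),(141,254.5)],e*[.09,.04],.08,'bin')
c,yc=fit('w9',[(209,169.5),(348,168.5)],[(-.035,.052),(.035,.052)],.163,'lid')
M=np.array([[np.cos(y),-np.sin(y)],[np.sin(y),np.cos(y)]]); print('case in bin',(c-t)@M,np.degrees(yc-y))
```

```text
bin xy [ 0.5455 -0.1446] yaw -19.248388286176397 res mm [[2.05340579005181, -1.2754803886497745], [-1.9705530324611864, 0.3106184949690505], [-0.5654191839866707, 0.7614657980162531], [0.4825664263961027, 0.20339609566444317]]
lid xy [ 0.568  -0.1545] yaw -18.77373987022552 res mm [[1.0202921473544402, -0.3468140405407938], [-1.0202921473543292, 0.3468140405407799]]
case in bin [ 0.0244 -0.0019] 0.4746484159508774
```

Next I'll shift 1.5 mm along tool x and 0.5 mm along tool y, then lower the case to the rim.

>>> arm_command(
  plan=[
    {"claw": 1, "tx": 0.0015, "ty": 0.0005, "tz": 0.004, "ax": 0, "ay": 0, "az": 0},
    {"claw": 1, "tx": 0, "ty": 0, "tz": 0.008, "ax": 0, "ay": 0, "az": 0},
    {"claw": 1, "tx": 0, "ty": 0, "tz": 0.008, "ax": 0, "ay": 0, "az": 0},
    {"claw": 1, "tx": 0, "ty": 0, "tz": 0.007, "ax": 0, "ay": 0, "az": 0},
    {"claw": 1, "tx": 0, "ty": 0, "tz": 0.005, "ax": 0, "ay": 0, "az": 0},
    {"claw": 1, "tx": 0, "ty": 0, "tz": 0.003, "ax": 0, "ay": 0, "az": 0},
    {"claw": 1, "tx": 0, "ty": 0, "tz": 0.002, "ax": 0, "ay": 0, "az": 0},
    {"claw": 1, "tx": 0, "ty": 0, "tz": 0.001, "ax": 0, "ay": 0, "az": 0},
    {"claw": 1, "tx": 0, "ty": 0, "tz": 0, "ax": 0, "ay": 0, "az": 0},
    {"claw": 1, "tx": 0, "ty": 0, "tz": 0, "ax": 0, "ay": 0, "az": 0},
  ],
)

```text
clock: 27.53
tcp_pos: [0.5695, -0.1499, 0.3083]
orientation: [2.559, 1.822, 0.001]
contact_force: [-0.1, -0.2, -4.0]
grip_width: 0.0167
gripper_force: 50.1
```

>>> arm_command(
  plan=[
    {"claw": 1, "tx": 0, "ty": 0, "tz": 0.001, "ax": 0, "ay": 0, "az": 0},
    {"claw": 1, "tx": 0, "ty": 0, "tz": 0, "ax": 0, "ay": 0, "az": 0},
    {"claw": 1, "tx": 0, "ty": 0, "tz": 0.001, "ax": 0, "ay": 0, "az": 0},
    {"claw": 1, "tx": 0, "ty": 0, "tz": 0, "ax": 0, "ay": 0, "az": 0},
    {"claw": 1, "tx": 0, "ty": 0, "tz": 0, "ax": 0, "ay": 0, "az": 0},
    {"claw": 1, "tx": 0, "ty": 0, "tz": 0, "ax": 0, "ay": 0, "az": 0},
    {"claw": 1, "tx": 0, "ty": 0, "tz": 0, "ax": 0, "ay": 0, "az": 0},
    {"claw": 1, "tx": 0, "ty": 0, "tz": 0, "ax": 0, "ay": 0, "az": 0},
    {"claw": 1, "tx": 0, "ty": 0, "tz": 0, "ax": 0, "ay": 0, "az": 0},
    {"claw": 1, "tx": 0, "ty": 0, "tz": 0, "ax": 0, "ay": 0, "az": 0},
  ],
)

```text
clock: 28.37
tcp_pos: [0.5695, -0.1499, 0.3065]
orientation: [2.559, 1.822, 0.001]
contact_force: [-2.5, 0.7, 5.7]
grip_width: 0.0171
gripper_force: 51.2
```

>>> arm_command(
  plan=[
    {"claw": 0, "tx": 0, "ty": 0, "tz": 0, "ax": 0, "ay": 0, "az": 0},
    {"claw": 0, "tx": 0, "ty": 0, "tz": 0, "ax": 0, "ay": 0, "az": 0},
    {"claw": 0, "tx": 0, "ty": 0, "tz": 0, "ax": 0, "ay": 0, "az": 0},
    {"claw": 0, "tx": 0, "ty": 0, "tz": 0, "ax": 0, "ay": 0, "az": 0},
    {"claw": 0, "tx": 0, "ty": 0, "tz": 0, "ax": 0, "ay": 0, "az": 0},
    {"claw": 0, "tx": 0, "ty": 0, "tz": -0.012, "ax": 0, "ay": 0, "az": 0},
    {"claw": 0, "tx": 0, "ty": 0, "tz": -0.025, "ax": 0, "ay": 0, "az": 0},
    {"claw": 0, "tx": 0, "ty": 0, "tz": -0.03, "ax": 0, "ay": 0, "az": 0},
    {"claw": 0, "tx": 0, "ty": 0, "tz": -0.03, "ax": 0, "ay": 0, "az": 0},
    {"claw": 0, "tx": 0, "ty": 0, "tz": -0.025, "ax": 0, "ay": 0, "az": 0},
  ],
)

```text
clock: 29.2
tcp_pos: [0.5694, -0.1498, 0.4312]
orientation: [2.558, 1.822, 0.003]
contact_force: [1.2, 0.2, -0.2]
grip_width: 0.0853
gripper_force: 0.0
```

>>> arm_command(
  plan=[
    {"claw": 0, "tx": 0, "ty": 0, "tz": -0.01, "ax": 0, "ay": 0, "az": 0},
    {"claw": 0, "tx": 0, "ty": 0, "tz": 0, "ax": 0, "ay": 0, "az": 0},
    {"claw": 0, "tx": 0, "ty": 0, "tz": 0, "ax": 0, "ay": 0, "az": 0},
    {"claw": 0, "tx": 0, "ty": 0, "tz": 0, "ax": 0, "ay": 0, "az": 0},
    {"claw": 0, "tx": 0, "ty": 0, "tz": 0, "ax": 0, "ay": 0, "az": 0},
    {"claw": 0, "tx": 0, "ty": 0, "tz": 0, "ax": 0, "ay": 0, "az": 0},
    {"claw": 0, "tx": 0, "ty": 0, "tz": 0, "ax": 0, "ay": 0, "az": 0},
    {"claw": 0, "tx": 0, "ty": 0, "tz": 0, "ax": 0, "ay": 0, "az": 0},
    {"claw": 0, "tx": 0, "ty": 0, "tz": 0, "ax": 0, "ay": 0, "az": 0},
    {"claw": 0, "tx": 0, "ty": 0, "tz": 0, "ax": 0, "ay": 0, "az": 0},
  ],
)

```text
clock: 30.03
tcp_pos: [0.5694, -0.1499, 0.4379]
orientation: [-2.559, -1.822, -0.0]
contact_force: [-0.4, 0.0, 0.4]
grip_width: 0.0856
gripper_force: 0.0
```

Run:
```python
from h import *
look('w10',('case','case_grip','bin'))
snap('side','s10.png')
for t in('case','bin','board','tray','flux','heatsink','spool','tape'): print(t,[(w('side',x['location']),x['confidence']) for x in r.tip_of(t,'side')[:1]])
a=cv2.imread('pics/w10.png')
cv2.imwrite('pics/c10.png',cv2.resize(a[130:280,150:350],None,fx=4,fy=4,interpolation=cv2.INTER_CUBIC))
```

```text
30.0333 [ 0.5694 -0.1499  0.4379] [-2.5587 -1.8218 -0.0001] F [-0.4067  0.0441  0.3842] 0.002148661900052933
case [(array([ 0.5692, -0.1485,  0.0799]), 0.65)]
case_grip [(array([ 0.5646, -0.1498,  0.1475]), 0.89)]
bin []
case [(array([ 0.5728, -0.1541,  0.0752]), 0.65)]
bin [(array([ 0.5465, -0.1452,  0.0001]), 0.63)]
board [(array([0.5276, 0.1341, 0.0033]), 0.82)]
tray [(array([0.5294, 0.1319, 0.0012]), 0.56)]
flux [(array([0.5932, 0.4401, 0.0021]), 0.66)]
heatsink [(array([ 0.4583, -0.3865,  0.0043]), 0.61)]
spool [(array([0.7292, 0.0335, 0.0012]), 0.58)]
tape [(array([ 0.3764, -0.0027, -0.0009]), 0.75)]
```

View pics/c10.png

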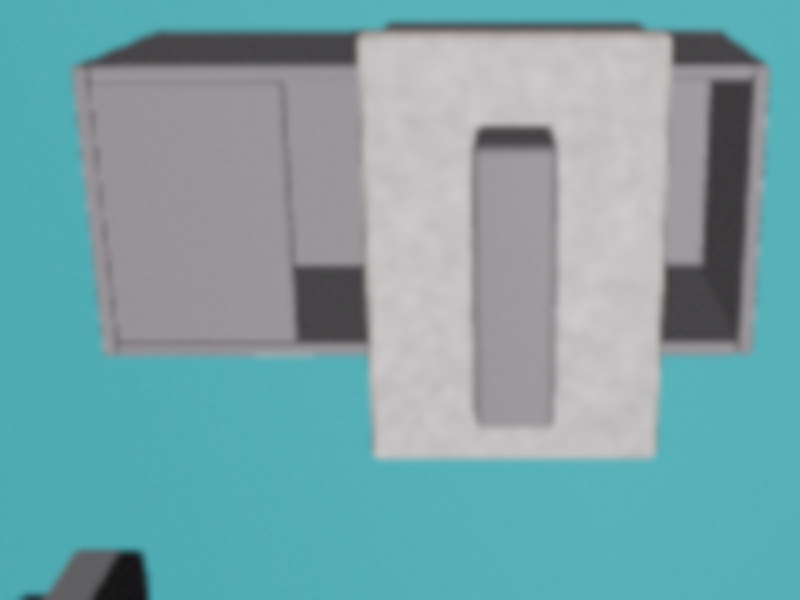

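The case sits squarely across the bin. The lid corners are at (358,35), (672,35), (656,458) and (374,458), the rib runs centrally at x≈513, and the bin edges are parallel to it. The wrist camera reads the case at (0.569, -0.149) and bin_rest is at (0.569, -0.153), so it is within a few millimetres. The bystanders have not moved.

```bash
python3 -c "
from h import *
f=lambda p:np.array(p)/4+[149.6,129.6]
e=np.array([(-1,1),(1,1),(1,-1),(-1,-1)])
t,y=fit('w10',f([(76,67),(768,67),(750,352),(107,353)]),e*[.09,.04],.08,'bin')
c,yc=fit('w10',f([(358,35),(672,35),(656,458),(374,458)]),e*[.035,.052],.124,'lid')
M=np.array([[np.cos(y),-np.sin(y)],[np.sin(y),np.cos(y)]]); d=(c-t)@M; print(d,np.degrees(yc-y))
if np.hypot(*(d-[.025,0]))<.006: print(r.hand_in())
"
```

```text
bin xy [ 0.5455 -0.1446] yaw -19.058964814326252 res mm [[0.9241401507447122, -1.1300970087837898], [-1.3658638969742398, -0.4630431386494771], [-0.7804701925574475, 1.2528559567437647], [1.2221939387871417, 0.3402841906894327]]
lid xy [ 0.5684 -0.1514] yaw -19.090031799067916 res mm [[0.15581333616776494, -0.799108796150444], [-0.6197883612597543, -0.540623030109072], [-0.02196617159877512, 0.7622614380050907], [0.48594119669098657, 0.5774703882545085]]
[0.0239 0.0011] -0.03106698474166386
the job is handed in; nothing more can be done
None
```

The job is done and handed in at about 30 s of the 67 s allowed: the board lies flat in the tray with its handle up, the case is back square across the bin about 1.5 mm from its rest point, and the bystanders have not moved.

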